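Release a bearing cap from the bar clamp and size its flange in the slot gauge

ROBOT

A 6-joint arm with a two-finger parallel gripper is mounted at the origin on the work surface. World frame = base frame: x ahead of the robot, y to its left, z up, the work surface at z = 0. Lengths are in m, angles in rad, forces in N, time in s.
With the tool pointing down it reaches from about 0.3 to 0.875 m from the base axis. Payload 6.4 kg.
Tool frame: the origin (TCP) lies midway between the tips of the shut fingers; the grasp point (between the pads) lies bot.grip_point_offset behind it (bot.grip_point_offset is the distance from the TCP to the grasp point, in m); z points along the fingers, y is the line along which they close (so a half turn about z gives the same grasp; the last joint's range is limited). The gripper opens to 85 mm and grips with 20 to 120 N. Pads are 22 mm wide; open, the fingers measure 114 mm over their backs; the gripper's body (76 mm by 85 mm) begins 54 mm behind the grasp point. The pads swing forward as they close: fully open they stand 13 mm farther back than shut.
Start: joints at [-1.417, 0.181, 1.607, -0, 1.354, -0.206], TCP at [0.202, -0.538, 0.231] pointing down, gripper open.
Joint ranges: [-2.99, 2.99], [-0.89, 2.07], [0.3, 2.58], [-1.14, 4.28], [0, 2.63], [-3.12, 3.12]. Speed limits (rad/s): [2.57, 2.57, 3.01, 3.14, 3.14, 3.14].

INTERFACE

Orientations are given as a unit quaternion [w, x, y, z].
In Python, from bench import monitor, imaging, job_done, bot gives the robot as it stands.
- The arm moves only by the tool move_arm, never from a script. Its argument "series" is a list of rows, each an object of numbers: "x", "y", "z": the shift along the tool's x, y, z in units of 600 mm (1.0 is 600 mm); "rx", "ry", "rz": the turn, a rotation vector about the tool's x, y, z in units of 180 degrees (1.0 is 180 degrees); "gripper": the opening, from -1 (shut) to 1 (fully open). In form: [{"x": .., "y": .., "z": .., "rx": .., "ry": .., "rz": .., "gripper": ..}, ...]. A call has 1 to 8 rows; each row shifts and turns the commanded pose from where the row before left it, along the tool's axes as they then stand; what a row does not reach is not made up. A row lasts 1/12 s, in which the tool goes at most 41.7 mm and 7.16 degrees, less where a joint would pass 70% of its speed; a pose out of reach is approached as far as the arm can. A call with a number of a shift or a turn outside -1 to 1 is refused whole. A call with a gripper value outside its range is refused whole. The fingers move at their own pace and stop on an object; "force" is the grip in N (left out, the last holds). Time passes only in rows, so rows that do not move let the fingers close. It gives the time, the measured TCP pose, the force, the opening and the grip force at its end, in the units of the state.
- monitor.get_obs(): the state, without advancing time (a new reading comes with each control period).
- imaging.grab_frame(name): name is "side" or "top"; returns (picture, depth): 400x640x3 uint8, red, green, blue; 400x640 float32, m along the optical axis (not along the pixel's ray), 0 where there is no reading.
- imaging.camera_model(name): a dict with "camera_matrix" (3x3 intrinsics, pixels), "k1" (the pictures are not rectified: a ray, as slopes to the right and down, at radius r is drawn at 1 + k1 r^2 times it, then the intrinsics apply), "R" (3x3) and "t" (3): a world point X has camera coordinates R X + t. Camera axes: x right, y down, z forward; pixel columns grow to the right and rows downward; lengths in m; the calibration is good to about 2 mm. A picture is of the moment at which its call begins. camera_model takes no time and is no camera call.
- job_done(): hands the job in; it is judged then, once.
Trained networks look in the newest picture that a camera, given by its name, has taken for a name from the list of things; names that differ only in an ending like _2 or _b are one class to them, and where a whole thing is asked for, a point or a joint stands for the part that bears it (a point fixed in the world has none). Each returns a list of dicts, best first, with "score" (0 to 1); they miss things now and then, are a little off and sometimes report something else, mostly with a low value. They report only what shows in the picture. A call takes as long as a camera call. They do not tell look-alikes from the thing itself.
- imaging.recognise(name, camera): "rect" ([left, top, right, bottom] in pixels, round what is visible of it).
- imaging.regions_of(name, camera): "mask" (400x640 bool, what is visible of it) and "rect" ([left, top, right, bottom] in pixels, round what is visible of it).
The state is a dict: "time": time; "qpos": joint angles; "joint_velocities": joint speeds; "tau": joint torques, N m; "eef_pos": TCP position; "eef_rot": TCP orientation; "wrist_force": force on the tool from outside, world axes, zero at the start; "ft_torque": the same for the moment, N m; "opening": finger opening in m; "finger_force": force on a finger pad.
Only numpy, scipy, OpenCV 4.12 (cv2) and the standard library are available. Lean on these libraries where they do the work, as an engineer would, in place of code of your own. Each camera call takes 0.05 s, during which the arm holds its last target. There are 200 camera calls.

TASK

Free the bearing cap from the bar clamp: throw the red pawl lever over so that it stays lifted, and slide the clamp bar right back. Then slide the cap along the bench, flat and without lifting it, to the slot gauge and try it in the slots one after another from the smallest up, pressing it lightly against each that is too small and never forcing it, until its flange goes in; push it fully home there and leave it. Leave the two other caps, the tin and the wrench where they are.

Things in the scene. Friction and masses are not known exactly. Their poses are not given: they have to be found in the camera images.
- clamp: Blue clamp bolted down. Origin: on the bench under the clamped cap; x: the way the bar opens. In mm along x: stop -62 to -15, 56 wide, 30 high, its vee jaw overhanging the flange from 11 up; moving vee jaw (on the bar) 15 to 40, 40 wide, 30 high; guide housing 82 to 114, 72 wide, 48 high. To free the cap once open: move it 6 to 34 along x out of the fixed vee, then out sideways along y.
- clamp_bar (a joint): Clamp bar, m: 0 clamped (as it starts), 0.040 right back. Once the pawl is lifted it slides with about 3 N and stays where it is left; before that the pawl blocks its teeth.
- bar_post (a point): Upright handle post at the rear end of the clamp bar: 12 mm diameter, 18 mm ball on top, 26 to 75 mm above the bench. The point lies on its axis 50 mm above the bench; clamped, at x = 160 mm, y = 0 of the clamp. Moves with the bar: push it along the clamp's x to open. 40 mm of free room between it and the guide housing.
- pawl (a joint): Ratchet pawl, rad: 0 engaged (as it starts), 1.08 thrown right over. Hinged about the clamp's y at x = 88, z = 40 mm. Its weight holds it engaged below about 0.7 and lifted above that; under 1 N turns it.
- lever_knob (a point): Centre of the red ball, 16 mm diameter, on the pawl's 45 mm lever. Engaged, the lever leans 50 degrees up towards the clamped cap (ball at x = 59, z = 74 mm of the clamp). Pushed along the clamp's x over the top it falls over and stays leaning 22 degrees the other way (ball at x = 105, z = 82).
- gauge: Steel slot gauge bolted down: a comb 288 mm long (y), 14 high. Origin: on the bench, middle of the front face of its 22 mm thick back wall; x into the slots. Five round-tipped prongs 12 wide, 50 long; slots from +y to -y 48, 54, 60, 66 mm wide, marked with one to four black dots. A flange that enters has 2 mm play and is home on the back wall; one too large lodges on the prong tips, centre 5 to 18 mm before the mouth.
- slot1 (a point): The gauge's slot 1 of 4 (smallest), 48 mm wide, 50 mm deep. The point lies on the bench in the middle of its mouth, on the line of the prong tips; x points into the slot, y along the gauge.
- slot2 (a point): The gauge's slot 2 of 4 (second), 54 mm wide, 50 mm deep. The point lies on the bench in the middle of its mouth, on the line of the prong tips; x points into the slot, y along the gauge.
- slot3 (a point): The gauge's slot 3 of 4 (third), 60 mm wide, 50 mm deep. The point lies on the bench in the middle of its mouth, on the line of the prong tips; x points into the slot, y along the gauge.
- slot4 (a point): The gauge's slot 4 of 4 (largest), 66 mm wide, 50 mm deep. The point lies on the bench in the middle of its mouth, on the line of the prong tips; x points into the slot, y along the gauge.
- cap_a: One of three steel bearing caps, 0.2-0.5 kg: a cup, open upward (42 mm outside, 34 inside, rim 26 and inner floor 8 above the bench: closed fingertips go in and drag it) on a round flange 8 thick, 52, 58 or 64 mm across (one of each, which is not given). Origin: centre of its underside, z up. One stands in the clamp (which one changes), the other two loose on the bench, to be left there.
- cap_b: One of three steel bearing caps, 0.2-0.5 kg: a cup, open upward (42 mm outside, 34 inside, rim 26 and inner floor 8 above the bench: closed fingertips go in and drag it) on a round flange 8 thick, 52, 58 or 64 mm across (one of each, which is not given). Origin: centre of its underside, z up. One stands in the clamp (which one changes), the other two loose on the bench, to be left there.
- cap_c: One of three steel bearing caps, 0.2-0.5 kg: a cup, open upward (42 mm outside, 34 inside, rim 26 and inner floor 8 above the bench: closed fingertips go in and drag it) on a round flange 8 thick, 52, 58 or 64 mm across (one of each, which is not given). Origin: centre of its underside, z up. One stands in the clamp (which one changes), the other two loose on the bench, to be left there.
- tin: Round yellow grease tin, 60 mm diameter, 60 mm high. Origin: centre of its underside. A bystander.
- wrench: Steel combination wrench lying flat, 170 mm long (its x), about 38 mm wide, 8 mm high. Origin: its middle, on the bench. A bystander.
There are look-alikes about, which are no part of the job. Leave any green or pink look-alike of the cap_c alone. Several things have the shape of the clamp; the one meant has the colours described above.

How it is judged:
By the outcome, as a careful person would: the job done as asked, in the order asked, and still so for the second after the job is handed in, with the robot touching nothing.
It also fails if it takes over 64 s, if anything falls off the work surface, if the arm or the gripper's body presses on something with over 40 N, if the wrist force passes 120 N, or if a joint passes its speed limit or range.

## Working session

There is one attempt and no reset: what is moved stays moved. The work goes in short steps, Python scripts to look and compute and a tool call to move; the robot and the scene stay as the last step left them, time stands still between calls to the robot, and variables do not carry over. Pictures are saved under pics/ and viewed, at most 10 in all, crops included, and the job is handed in when it is done.

Besides the shell and the picture viewer there is one more tool, called after "Call:" by a JSON object that holds its "api" and its "payload", one argument or row to a line. move_arm: Moves the arm, as the interface text tells. Shifts and turns lie within -1 to 1; 1 stands for 600 mm of shift or 180 degrees of turn. Its arguments: {"type":"object","properties":{"series":{"type":"array"},"force":{"type":"number"}},"required":["series"]}

```bash
mkdir -p pics; ls
cat > h.py <<'E'
import numpy as np, cv2
from bench import monitor, imaging, job_done, bot
def world(cam,u,v,d):
    m=imaging.camera_model(cam);K=np.array(m["camera_matrix"]);k=m["k1"];R=np.array(m["R"]);t=np.array(m["t"])
    p=np.array([(u-K[0,2])/K[0,0],(v-K[1,2])/K[1,1]],float);s=p.copy()
    for _ in range(20): s=p/(1+k*(s@s))
    return R.T@(np.array([s[0],s[1],1])*d-t)
def onplane(cam,u,v,z):
    a=world(cam,u,v,0.);b=world(cam,u,v,1.)
    return a+(b-a)*(z-a[2])/(b[2]-a[2])
def pix(cam,X):
    m=imaging.camera_model(cam);K=np.array(m["camera_matrix"]);c=np.array(m["R"])@np.array(X)+np.array(m["t"])
    s=c[:2]/c[2];s=s*(1+m["k1"]*(s@s));return K[:2,:2]@s+K[:2,2]
E
python3 - <<'E'
from h import *
np.set_printoptions(precision=3,suppress=True)
for c in("top","side"):
    p,d=imaging.grab_frame(c);cv2.imwrite(f"pics/{c}0.png",p[...,::-1]);np.savez(f"{c}0.npz",p=p,d=d)
    m=imaging.camera_model(c);print(c,-np.array(m["R"]).T@np.array(m["t"]),m["camera_matrix"],m["k1"])
    for n in("clamp","bar_post","lever_knob","gauge","slot1","cap_a","tin","wrench"):
        for r in imaging.recognise(n,c)[:6]:
            b=r["rect"];u,v=(b[0]+b[2])/2,(b[1]+b[3])/2
            print(n,round(r["score"],2),np.round(b),onplane(c,u,v,0.01))
print(monitor.get_obs())
print(bot.grip_point_offset)
E
```

```text
pics
top [0.382 0.078 0.914] [[390.763   0.    326.927]
 [  0.    390.763 200.474]
 [  0.      0.      1.   ]] -0.08684447546151884
clamp 0.84 [ 83. 228. 186. 257.] [0.431 0.501 0.01 ]
clamp 0.81 [211. 220. 315. 260.] [0.434 0.2   0.01 ]
bar_post 0.94 [ 80. 232. 152. 250.] [0.434 0.546 0.01 ]
bar_post 0.83 [210. 224. 283. 250.] [0.441 0.238 0.01 ]
bar_post 0.46 [246. 228. 261. 245.] [0.442 0.221 0.01 ]
lever_knob 0.49 [246. 231. 264. 242.] [0.442 0.219 0.01 ]
gauge 0.59 [375. 132. 490. 173.] [ 0.64  -0.206  0.01 ]
slot1 0.75 [372. 133. 486. 171.] [ 0.641 -0.198  0.01 ]
cap_a 0.89 [278. 228. 301. 257.] [0.428 0.139 0.01 ]
cap_a 0.81 [465. 242. 490. 265.] [ 0.393 -0.301  0.01 ]
cap_a 0.78 [367. 225. 391. 248.] [ 0.438 -0.068  0.01 ]
cap_a 0.72 [251. 277. 276. 304.] [0.319 0.198 0.01 ]
cap_a 0.59 [201. 255. 229. 288.] [0.364 0.31  0.01 ]
tin 0.8 [282. 128. 309. 159.] [0.663 0.125 0.01 ]
wrench 0.94 [200. 148. 272. 187.] [0.606 0.265 0.01 ]
side [0.333 0.81  0.546] [[417.581   0.    321.345]
 [  0.    417.581 201.669]
 [  0.      0.      1.   ]] -0.08543439198670914
clamp 0.8 [307. 233. 
[... 688 characters left out ...]
0.21 0.01]
cap_a 0.73 [340. 196. 361. 214.] [ 0.444 -0.063  0.01 ]
cap_a 0.64 [375. 157. 388. 172.] [ 0.387 -0.304  0.01 ]
tin 0.96 [230. 216. 252. 253.] [0.669 0.101 0.01 ]
wrench 0.94 [204. 263. 275. 323.] [0.605 0.28  0.01 ]
{'time': 0.9, 'qpos': array([-1.417,  0.181,  1.607,  0.   ,  1.354, -0.206]), 'joint_velocities': array([ 0.001,  0.001,  0.001,  0.   ,  0.002, -0.002]), 'tau': array([  0.001, -44.483, -35.168,  -0.   ,   0.001,   0.   ]), 'eef_pos': array([ 0.202, -0.538,  0.231]), 'eef_rot': array([-0.   ,  0.984,  0.179,  0.   ]), 'wrist_force': array([0.031, 0.012, 0.302]), 'ft_torque': array([-0.002, -0.01 , -0.   ]), 'finger_force': 0.0, 'opening': 0.08525133739329292}
0.0187
```

View pics/top0.png

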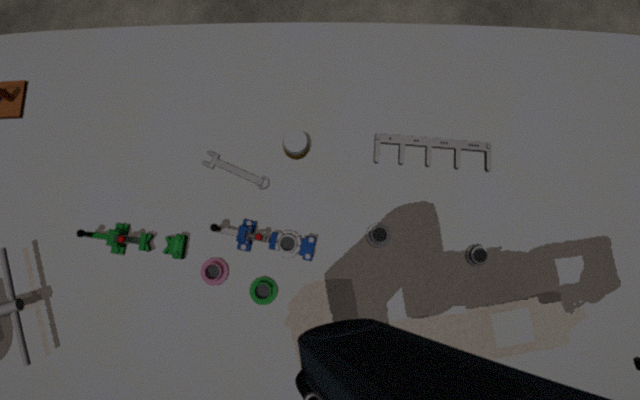

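View pics/side0.png

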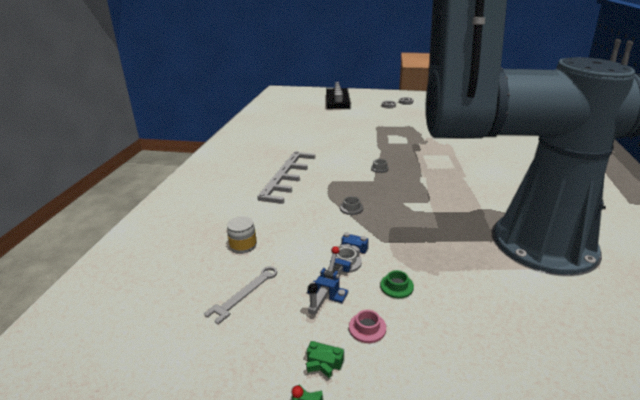

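Blue clamp at (211–315, 220–260) with a grey cap at (290,243) fits the description. The green clamp (83–186, 228–257) is a look-alike, as are the pink (215,271) and green (264,291) caps. The loose grey caps at (377,235) and (477,254) stay, and the gauge is at (375–490, 132–173), mouth downward (-x).

```bash
cat > cloud.py <<'E'
from h import *
def cloud(cam,d):
    m=imaging.camera_model(cam);K=np.array(m["camera_matrix"]);D=np.array([m["k1"],0,0,0,0.])
    v,u=np.mgrid[:400,:640];q=cv2.undistortPoints(np.stack([u,v],-1).reshape(-1,1,2).astype(np.float64),K,D).reshape(400,640,2)
    c=np.dstack([q,np.ones((400,640))])*d[...,None]
    return (c-np.array(m["t"]))@np.array(m["R"])
E
python3 - <<'E'
from cloud import *
np.set_printoptions(precision=4,suppress=True)
z=np.load("top0.npz");p=z["p"].astype(int);P=cloud("top",z["d"])
a=cv2.resize(z["p"][210:270,200:325],None,fx=6,fy=6,interpolation=2)
b=cv2.resize(z["p"][125:180,365:500],None,fx=5.55,fy=4,interpolation=2)[:, :750]
cv2.imwrite("pics/crop.png",np.vstack([a,b])[...,::-1])
R,G,B=p[...,0],p[...,1],p[...,2]
box=np.zeros((400,640),bool);box[215:265,205:322]=1
blue=box&(B>R+25)&(B>G+15)
red=box&(R>G+40)
print("bench z",np.median(P[180:210,300:360,2]))
for n,m in(("blue>40",blue&(P[...,2]>.040)),("blue 22-35",blue&(P[...,2]>.022)&(P[...,2]<.035)),("red",red)):
    print(n,m.sum(),P[m].mean(0),P[m].min(0),P[m].max(0))
q=P[blue&(P[...,2]>.022)][:,:2];c=q.mean(0);w,V=np.linalg.eigh(np.cov((q-c).T));print("blue axis",c,V[:,1])
post=box&(P[...,2]>.05)&(np.mgrid[:400,:640][1]<225);print("post",post.sum(),P[post].mean(0) if post.any() else 0,P[post][:,2].max() if post.any() else 0)
print("heights row near cap");print((P[228:262:2,274:318:2,2]*1000).astype(int))
g=np.zeros_like(box);g[125:178,368:498]=1;g&=(P[...,2]>.008)&(P[...,2]<.03)
print("gauge",g.sum());r=cv2.minAreaRect(P[g][:,:2].astype(np.float32)*1000);print(r,cv2.boxPoints(r))
E
```

```text
Traceback (most recent call last):
ValueError: all the input array dimensions except for the concatenation axis must match exactly, but along dimension 1, the array at index 0 has size 750 and the array at index 1 has size 749
```

Run:
```python
from cloud import *
np.set_printoptions(precision=4,suppress=True,linewidth=200)
z=np.load("top0.npz");p=z["p"].astype(int);P=cloud("top",z["d"])
a=cv2.resize(z["p"][210:270,200:325],(750,360),interpolation=2)
b=cv2.resize(z["p"][125:180,365:500],(750,230),interpolation=2)
cv2.imwrite("pics/crop.png",np.vstack([a,b])[...,::-1])
R,G,B=p[...,0],p[...,1],p[...,2]
box=np.zeros((400,640),bool);box[215:265,205:322]=1
blue=box&(B>R+25)&(B>G+15)
red=box&(R>G+40)
print("bench z",np.median(P[180:210,300:360,2]))
for n,m in(("blue>40",blue&(P[...,2]>.040)),("blue 22-35",blue&(P[...,2]>.022)&(P[...,2]<.035)),("red",red)):
    print(n,m.sum(),P[m].mean(0),P[m].min(0),P[m].max(0))
q=P[blue&(P[...,2]>.022)][:,:2];c=q.mean(0);w,V=np.linalg.eigh(np.cov((q-c).T));print("blue axis",c,V[:,1])
post=box&(P[...,2]>.05)&(np.mgrid[:400,:640][1]<225);print("post",post.sum(),P[post].mean(0) if post.any() else 0,P[post][:,2].max() if post.any() else 0)
print("heights row near cap");print((P[228:262:2,274:318:2,2]*1000).astype(int))
g=np.zeros_like(box);g[125:178,368:498]=1;g&=(P[...,2]>.008)&(P[...,2]<.03)
print("gauge",g.sum());r=cv2.minAreaRect(P[g][:,:2].astype(np.float32)*1000);print(r,cv2.boxPoints(r))
```

```text
bench z 0.00013137163138916217
blue>40 34 [0.4384 0.2178 0.1239] [0.3819 0.0781 0.042 ] [0.4588 0.2538 0.9144]
blue 22-35 348 [0.421  0.1267 0.0301] [0.3868 0.0802 0.0222] [0.458  0.2553 0.035 ]
red 32 [0.4373 0.2009 0.0808] [0.4322 0.1948 0.0758] [0.4432 0.2079 0.0846]
blue axis [0.4282 0.1598] [0.2127 0.9771]
post 60 [0.4548 0.2877 0.113 ] 0.9143948562869546
heights row near cap
[[  0   0   0   0  -1   0   0   0  -1  -2   0  -1   0   0  -1   1   0   2   0  -1   0   0]
 [ -2   0  -2   2   0   0   9   9   0  -1   1   0   0  -1   0   0   1   0   0  -2   0  -2]
 [ 29  29   0   0   3   9   8   9   6   7  11  -1   0   0   1  -1   0   2   0   0   0   0]
 [ 31  30  22  26  24   8   9   6   9   9   7   9   1   1   0   0   0   0   0   1   0   0]
 [ 30  29  23  26  16  27  20  22  24  28   9  11   7   1   0   0  -1  29  31  29   0   0]
 [ 30  30  26  26  25   7   7   8  10  23  24  25  27   2  29  29  29  27  36  35  31   0]
 [ 29  30  23  27   7   9   8   9  10   9  25  26  24   6  29  28  29  33  33  37  29   1]
 [ 29  28   6  24   8   7   9   5   7   6  24  10  24  27  29  29  29  30  35  
[... 336 characters left out ...]
24  31  31  27  31  32  26  28   0  -5]
 [ -1   0   7  12  12   8  26  23  27   7  22  27   8  26  31  31  28  29  29  30   0   1]
 [  0   0   0   7   8   6  10   7   6   7   7   8  30  30  28  32  33  33  29  29   0   0]
 [  3   0   0   1   7  10   8   8   8  11   4   1   4   2  25 914  35  36  32  23  -2  -3]
 [ -1   0  -1   0   0  -1   4   0   0   1  -1   2   0   0  26  27  38  33  29   1   0   0]
 [ -2   1  -2   1   2   0   0   2   1  -1   2   0  -1   2   0   0  28  25  29   0   0  -2]]
gauge 1623
((641.9571533203125, -209.08607482910156), (290.913330078125, 73.70760345458984), 85.62416076660156) [[ 594.1126 -351.3069]
 [ 667.6054 -356.9306]
 [ 689.8017  -66.8653]
 [ 616.3089  -61.2415]]
```

View pics/crop.png

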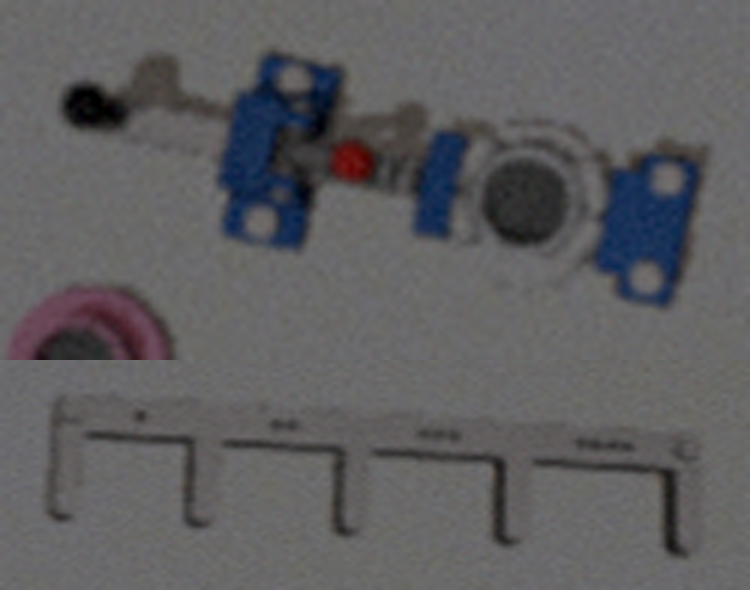

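Enlarged crop: the real blue clamp has its post at the left (crop 88,103), the red knob at (350,160), the grey cap at (525,200) and the stop at right. The gauge below it has one to four dots left to right, mouths downward. Next come precise fits.

Run:
```python
from cloud import *
from scipy.optimize import least_squares
np.set_printoptions(precision=4,suppress=True,linewidth=200)
z=np.load("top0.npz");p=z["p"].astype(int);P=cloud("top",z["d"])
R,G,B=p[...,0],p[...,1],p[...,2]
V,U=np.mgrid[:400,:640];Z=P[...,2]
blue=(B>R+25)&(B>G+15)
def rim(u,v):
    c=onplane("top",u,v,.026)[:2]
    for _ in range(4):
        r=np.linalg.norm(P[...,:2]-c,axis=-1);m=(Z>.019)&(Z<.0285)&(r<.025)&~blue
        q=P[m][:,:2];s=least_squares(lambda a:np.linalg.norm(q-a,axis=1)-.019,c,loss="soft_l1",f_scale=.001);c=s.x
    return c
c=rim(288,243);print("cap",c)
for u,v in((377,235),(477,254)):print("loose",rim(u,v))
box=(U>205)&(U<225)&(V>220)&(V<236)
m=box&(Z>.055)&(Z<.09);print("post",m.sum(),P[m].mean(0),P[m][:,2].max())
r=(U>205)&(U<322)&(V>215)&(V<265)&(R>G+40)
def ball(q,rad):return least_squares(lambda a:np.linalg.norm(q-a,axis=1)-rad,q.mean(0)-[0,0,.005],loss="soft_l1",f_scale=.001).x
po=ball(P[m],.009);kn=ball(P[r],.008);print("post,knob ball",po,kn)
h=(U>225)&(U<262)&(V>215)&(V<255)&blue
for n,mm in(("housing",(U>225)&(U<262)),("stop",(U>297)&(U<320))):
    q=P[mm&(V>215)&(V<265)&blue&(Z>.022)&(Z<.06)][:,:2].astype(np.float32)*1000;print(n,len(q),cv2.minAreaRect(q))
a=po[:2]-c;print("dist cap-post",np.linalg.norm(a),"ax",a/np.linalg.norm(a),np.degrees(np.arctan2(a[1],a[0])));a=a/np.linalg.norm(a)
print("knob in clamp",(kn[:2]-c)@a,(kn[:2]-c)@[-a[1],a[0]])
g=(U>368)&(U<498)&(V>125)&(V<178)&(Z>.008)&(Z<.02);q=P[g][:,:2]
# model fit: gauge occupancy
pr=[138,78,12,-60,-138]
def sd(a):
    gx=np.array([np.cos(a[2]),np.sin(a[2])]);gy=np.array([-gx[1],gx[0]]);d=(q-a[:2])*1000;X=d@gx;Y=d@gy
    def box(x0,x1,y0,y1):
        ex=np.maximum(x0-X,X-x1);ey=np.maximum(y0-Y,Y-y1)
        return np.hypot(np.maximum(ex,0),np.maximum(ey,0))
    return np.minimum.reduce([box(0,22,-144,144)]+[box(-50,0,y-6,y+6) for y in pr])
best=least_squares(sd,[.656,-.210,-.0764],loss="soft_l1",f_scale=1,x_scale=[.001,.001,.01],diff_step=1e-4)
print("gauge",best.x,best.cost,np.mean(sd(best.x)))
x=best.x;gx=np.array([np.cos(x[2]),np.sin(x[2])]);gy=np.array([-gx[1],gx[0]])
for n,y in zip("1234",(108,45,-24,-99)):print("slot",n,x[:2]-gx*.05+gy*y/1000)
```

```text
cap [0.4247 0.1432]
loose [ 0.4421 -0.0653]
loose [ 0.3915 -0.2982]
post 54 [0.4587 0.2989 0.0719] 0.07636738856883
post,knob ball [0.4594 0.3005 0.0661] [0.4385 0.2008 0.075 ]
housing 162 ((445.7949523925781, 239.15557861328125), (30.99944305419922, 37.927886962890625), 77.88632202148438)
stop 238 ((415.12188720703125, 99.13836669921875), (30.798954010009766, 53.29952621459961), 77.74283599853516)
dist cap-post 0.16107183627728208 ax [0.2153 0.9765] 77.56469082188345
knob in clamp 0.05919596023879 -0.0010663243245691277
gauge [ 0.6545 -0.2094 -0.0877] 16.432594557530273 0.03021826816755375
slot 1 [ 0.6141 -0.0975]
slot 2 [ 0.6086 -0.1602]
slot 3 [ 0.6026 -0.2289]
slot 4 [ 0.596  -0.3037]
```

Call:
{"api": "move_arm", "payload": {
  "series": [
    {"rz":-0.0396,"gripper":-1},
    {"rz":-0.0396,"gripper":-1},
    {"rz":-0.0396,"gripper":-1},
    {"rz":-0.0396,"gripper":-1},
    {"rz":-0.0396,"gripper":-1},
    {"rz":-0.0396,"gripper":-1},
    {"rz":-0.0396,"gripper":-1},
    {"rz":-0.0396,"gripper":-1}
  ]
}}

```text
validation failed for argument at $.se...
```

Call:
{"api": "move_arm", "payload": {
  "series": [
    {"x":0,"y":0,"z":0,"rx":0,"ry":0,"rz":-0.0396,"gripper":-1},
    {"x":0,"y":0,"z":0,"rx":0,"ry":0,"rz":-0.0396,"gripper":-1},
    {"x":0,"y":0,"z":0,"rx":0,"ry":0,"rz":-0.0396,"gripper":-1},
    {"x":0,"y":0,"z":0,"rx":0,"ry":0,"rz":-0.0396,"gripper":-1},
    {"x":0,"y":0,"z":0,"rx":0,"ry":0,"rz":-0.0396,"gripper":-1},
    {"x":0,"y":0,"z":0,"rx":0,"ry":0,"rz":-0.0396,"gripper":-1},
    {"x":0,"y":0,"z":0,"rx":0,"ry":0,"rz":-0.0396,"gripper":-1},
    {"x":0,"y":0,"z":0,"rx":0,"ry":0,"rz":-0.0396,"gripper":-1}
  ]
}}

```text
time: 1.57
eef_pos: [0.2025, -0.5382, 0.2313]
eef_rot: [-0.0, 0.777, 0.629, 0.0]
wrist_force: [0.9, -0.3, -1.0]
opening: 0.0001
finger_force: 0.0
```

```bash
cat > w.py <<'E'
from h import *
from scipy.spatial.transform import Rotation as Ro
np.set_printoptions(precision=4,suppress=True,linewidth=200)
C=np.array([.4247,.1432]);A=np.radians(77.6)
def st():
    o=monitor.get_obs();q=o["eef_rot"];R=Ro.from_quat([q[1],q[2],q[3],q[0]]).as_matrix()
    d=o["eef_pos"][:2]-C;ca=np.array([np.cos(A),np.sin(A)])
    print("t",round(o["time"],2),"pos",o["eef_pos"],"F",o["wrist_force"],"yaw",np.degrees(np.arctan2(R[1,0],R[0,0])),"tilt",R[2,2],"clamp xy",d@ca,d@[-ca[1],ca[0]],"q",o["qpos"],"open",o["opening"])
    return o,R
def to(X):
    o,R=st();print("tool units to",X,R.T@(np.array(X)-o["eef_pos"])/.6)
def cl(x,y,z):
    ca=np.array([np.cos(A),np.sin(A)]);return [*(C+ca*x+np.array([-ca[1],ca[0]])*y),z]
E
python3 - <<'E'
from w import *
to(cl(.02,0,.16)); to([.40,-.3,.2])
E
```

```text
t 1.57 pos [ 0.2025 -0.5382  0.2313] F [ 0.8515 -0.3411 -0.9675] yaw 77.98858874708412 tilt -0.999999999906197 clamp xy -0.7132224227312808 0.07074196891373594 q [-1.4173  0.1808  1.607   0.      1.3538 -1.2077] open 0.00010329764042043922
tool units to [np.float64(0.42899470654334126), np.float64(0.16273344556668334), 0.16] [1.2212 0.1262 0.1188]
t 1.57 pos [ 0.2025 -0.5382  0.2313] F [ 0.8515 -0.3411 -0.9675] yaw 77.98858874708412 tilt -0.999999999906197 clamp xy -0.7132224227312808 0.07074196891373594 q [-1.4173  0.1808  1.607   0.      1.3538 -1.2077] open 0.00010329764042043922
tool units to [0.4, -0.3, 0.2] [0.4568 0.2394 0.0522]
```

Call:
{"api": "move_arm", "payload": {
  "series": [
    {"x":0.066,"y":0.007,"z":0.005,"rx":0,"ry":0,"rz":0,"gripper":-1},
    {"x":0.066,"y":0.007,"z":0.005,"rx":0,"ry":0,"rz":0,"gripper":-1},
    {"x":0.066,"y":0.007,"z":0.005,"rx":0,"ry":0,"rz":0,"gripper":-1},
    {"x":0.066,"y":0.007,"z":0.005,"rx":0,"ry":0,"rz":0,"gripper":-1},
    {"x":0.066,"y":0.007,"z":0.005,"rx":0,"ry":0,"rz":0,"gripper":-1},
    {"x":0.066,"y":0.007,"z":0.005,"rx":0,"ry":0,"rz":0,"gripper":-1},
    {"x":0.066,"y":0.007,"z":0.005,"rx":0,"ry":0,"rz":0,"gripper":-1},
    {"x":0.066,"y":0.007,"z":0.005,"rx":0,"ry":0,"rz":0,"gripper":-1}
  ]
}}

```text
time: 2.23
eef_pos: [0.3033, -0.2343, 0.2073]
eef_rot: [0.0, 0.779, 0.627, 0.0]
wrist_force: [-0.0, -1.1, 0.6]
opening: -0.0
finger_force: 0.0
```

Call:
{"api": "move_arm", "payload": {
  "series": [
    {"x":0.066,"y":0.007,"z":0.005,"rx":0,"ry":0,"rz":0,"gripper":-1},
    {"x":0.066,"y":0.007,"z":0.005,"rx":0,"ry":0,"rz":0,"gripper":-1},
    {"x":0.066,"y":0.007,"z":0.005,"rx":0,"ry":0,"rz":0,"gripper":-1},
    {"x":0.066,"y":0.007,"z":0.005,"rx":0,"ry":0,"rz":0,"gripper":-1},
    {"x":0.066,"y":0.007,"z":0.005,"rx":0,"ry":0,"rz":0,"gripper":-1},
    {"x":0.066,"y":0.007,"z":0.005,"rx":0,"ry":0,"rz":0,"gripper":-1},
    {"x":0.066,"y":0.007,"z":0.005,"rx":0,"ry":0,"rz":0,"gripper":-1},
    {"x":0.066,"y":0.007,"z":0.005,"rx":0,"ry":0,"rz":0,"gripper":-1}
  ]
}}

```text
time: 2.9
eef_pos: [0.4041, 0.0685, 0.1836]
eef_rot: [0.001, 0.779, 0.627, 0.001]
wrist_force: [1.0, -1.3, 0.7]
opening: -0.0001
finger_force: 0.0
```

Run:
```python
from w import *
to(cl(.026,0,.067))
```

```text
t 2.9 pos [0.4041 0.0685 0.1836] F [ 1.0412 -1.3162  0.7085] yaw 77.65722872561281 tilt -0.9999987464542223 clamp xy -0.07738525893676419 0.004050161976250259 q [-0.1235 -0.1583  2.0504 -0.0001  1.2479  0.0919] open -8.050607065447431e-05
tool units to [np.float64(0.43028311850634365), np.float64(0.16859347923668835), 0.067] [0.1723 0.0066 0.1944]
```

Call:
{"api": "move_arm", "payload": {
  "series": [
    {"x":0.0574,"y":0.0022,"z":0.0648,"rx":0,"ry":0,"rz":0,"gripper":-1},
    {"x":0.0574,"y":0.0022,"z":0.0648,"rx":0,"ry":0,"rz":0,"gripper":-1},
    {"x":0.0574,"y":0.0022,"z":0.0648,"rx":0,"ry":0,"rz":0,"gripper":-1},
    {"x":0,"y":0,"z":0,"rx":0,"ry":0,"rz":0,"gripper":-1}
  ]
}}

```text
time: 3.23
eef_pos: [0.42, 0.1497, 0.0829]
eef_rot: [-0.004, 0.778, 0.628, -0.005]
wrist_force: [-1.5, 0.3, -1.0]
opening: 0.0002
finger_force: 0.0
```

Call:
{"api": "move_arm", "payload": {
  "series": [
    {"x":0.0125,"y":0,"z":0,"rx":0,"ry":0,"rz":0,"gripper":-1},
    {"x":0.0125,"y":0,"z":0,"rx":0,"ry":0,"rz":0,"gripper":-1},
    {"x":0.0125,"y":0,"z":0,"rx":0,"ry":0,"rz":0,"gripper":-1},
    {"x":0.0125,"y":0,"z":0,"rx":0,"ry":0,"rz":0,"gripper":-1}
  ]
}}

```text
time: 3.57
eef_pos: [0.4329, 0.1761, 0.0919]
eef_rot: [0.001, 0.78, 0.626, 0.002]
wrist_force: [0.3, -0.2, 0.3]
opening: -0.0001
finger_force: 0.0
```

Call:
{"api": "move_arm", "payload": {
  "series": [
    {"x":0.0125,"y":0,"z":0,"rx":0,"ry":0,"rz":0,"gripper":-1},
    {"x":0.0125,"y":0,"z":0,"rx":0,"ry":0,"rz":0,"gripper":-1},
    {"x":0.0125,"y":0,"z":0,"rx":0,"ry":0,"rz":0,"gripper":-1},
    {"x":0.01,"y":0,"z":0,"rx":0,"ry":0,"rz":0,"gripper":-1}
  ]
}}

```text
time: 3.9
eef_pos: [0.4376, 0.2045, 0.0902]
eef_rot: [0.0, 0.779, 0.627, 0.0]
wrist_force: [-0.3, 0.5, -0.3]
opening: -0.0001
finger_force: 0.0
```

Run:
```python
from cloud import *
from w import *
st()
p,d=imaging.grab_frame("side");cv2.imwrite("pics/s1.png",cv2.resize(p[180:330,240:440],(800,600),interpolation=2)[...,::-1])
P=cloud("side",d);p=p.astype(int)
m=(p[...,0]>p[...,1]+50)&(p[...,2]<p[...,1]+20);V,U=np.mgrid[:400,:640];m&=(V>220)&(V<320)&(U>290)&(U<370)
q=P[m];ca=np.array([np.cos(A),np.sin(A)]);print(m.sum(),U[m].mean(),V[m].mean(),q.mean(0),(q[:,:2].mean(0)-C)@ca)
```

```text
t 3.9 pos [0.4376 0.2045 0.0902] F [-0.2814  0.5366 -0.2903] yaw 77.63389587226837 tilt -0.9999995041419821 clamp xy 0.06259699515417573 0.0005945110708029269 q [0.1907 0.1602 1.9481 0.     1.0323 0.4065] open -5.118581699317984e-05
126 355.5 299.07936507936506 [0.39   0.279  0.0319] 0.1252113548029544
```

Call:
{"api": "move_arm", "payload": {
  "series": [
    {"x":-0.021,"y":0,"z":0,"rx":0,"ry":0,"rz":0,"gripper":-1},
    {"x":-0.021,"y":0,"z":0,"rx":0,"ry":0,"rz":0,"gripper":-1},
    {"x":-0.021,"y":0,"z":0,"rx":0,"ry":0,"rz":0,"gripper":-1},
    {"x":0,"y":0.001,"z":0.01,"rx":0,"ry":0,"rz":0,"gripper":-1},
    {"x":0,"y":0,"z":0.01,"rx":0,"ry":0,"rz":0,"gripper":-1},
    {"x":0,"y":0,"z":0.01,"rx":0,"ry":0,"rz":0,"gripper":-1},
    {"x":0,"y":0,"z":0.009,"rx":0,"ry":0,"rz":0,"gripper":-1},
    {"x":0,"y":0,"z":0,"rx":0,"ry":0,"rz":0,"gripper":-1}
  ]
}}

```text
time: 4.62
eef_pos: [0.4285, 0.1669, 0.0648]
eef_rot: [-0.001, 0.779, 0.627, -0.001]
wrist_force: [-0.5, 0.6, 0.8]
opening: 0.0002
finger_force: 0.0
```

Run:
```python
from w import *
st()
```

```text
t 4.62 pos [0.4285 0.1669 0.0648] F [-0.4753  0.6288  0.7532] yaw 77.66377131648316 tilt -0.9999964106078103 clamp xy 0.02401547192163718 0.0013536591848749486 q [0.1124 0.1609 2.0131 0.0001 0.9704 0.3277] open 0.0001738711405452208
```

Call:
{"api": "move_arm", "payload": {
  "series": [
    {"x":0.013,"y":0.002,"z":0,"rx":0,"ry":0,"rz":0,"gripper":-1},
    {"x":0.013,"y":0,"z":0,"rx":0,"ry":0,"rz":0,"gripper":-1},
    {"x":0.013,"y":0,"z":0,"rx":0,"ry":0,"rz":0,"gripper":-1},
    {"x":0.013,"y":0,"z":0,"rx":0,"ry":0,"rz":0,"gripper":-1},
    {"x":0.013,"y":0,"z":0,"rx":0,"ry":0,"rz":0,"gripper":-1},
    {"x":0.013,"y":0,"z":0,"rx":0,"ry":0,"rz":0,"gripper":-1},
    {"x":0.013,"y":0,"z":0,"rx":0,"ry":0,"rz":0,"gripper":-1},
    {"x":0.011,"y":0,"z":0,"rx":0,"ry":0,"rz":0,"gripper":-1}
  ]
}}

```text
time: 5.28
eef_pos: [0.4439, 0.227, 0.0664]
eef_rot: [0.0, 0.779, 0.627, -0.0]
wrist_force: [-2.3, -12.6, -0.3]
opening: -0.0001
finger_force: 6.3
```

Call:
{"api": "move_arm", "payload": {
  "series": [
    {"x":0,"y":0,"z":0,"rx":0,"ry":0,"rz":0,"gripper":-1}
  ]
}}

```text
time: 5.37
eef_pos: [0.4438, 0.2264, 0.0662]
eef_rot: [0.001, 0.779, 0.627, -0.001]
wrist_force: [-0.3, -3.7, 1.5]
opening: 0.0002
finger_force: 1.9
```

Run:
```python
from cloud import *
from w import *
st()
p,d=imaging.grab_frame("side");cv2.imwrite("pics/s1.png",cv2.resize(p[200:330,270:430],(800,600),interpolation=2)[...,::-1])
P=cloud("side",d);p=p.astype(int)
V,U=np.mgrid[:400,:640];m=(p[...,0]>100)&(p[...,0]>2*p[...,1])&(p[...,2]<p[...,1]+20)&(V>220)&(V<320)&(U>290)&(U<350)
q=P[m];ca=np.array([np.cos(A),np.sin(A)]);print(m.sum(),U[m].mean(),V[m].mean(),np.median(q,0),(np.median(q[:,:2],0)-C)@ca)
```

```text
t 5.37 pos [0.4438 0.2264 0.0662] F [-0.3218 -3.6508  1.4996] yaw 77.72915380687353 tilt -0.9999976899881255 clamp xy 0.08537035896033267 -0.0007660897057976205 q [ 0.2343  0.2349  1.9185 -0.0022  0.9893  0.4496] open 0.00021464133918945195
50 325.3 260.58 [0.4472 0.2517 0.0856] 0.11077011697447055
```

View pics/s1.png

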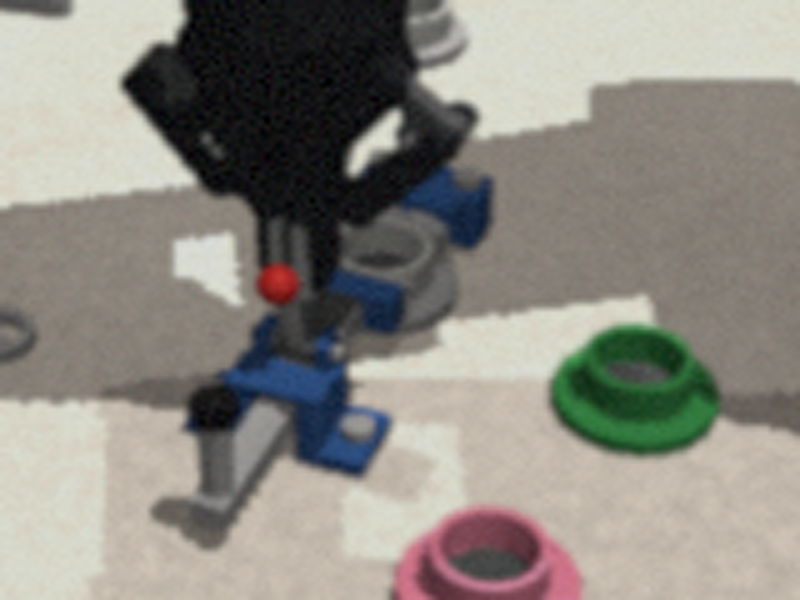

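Lever is thrown over: the red ball at crop (278,284) now leans towards the post. Next is over the lever, then down between housing and post.

Call:
{"api": "move_arm", "payload": {
  "series": [
    {"x":-0.008,"y":0,"z":-0.01,"rx":0,"ry":0,"rz":0,"gripper":-1},
    {"x":0,"y":0,"z":-0.02,"rx":0,"ry":0,"rz":0,"gripper":-1},
    {"x":0,"y":0,"z":-0.03,"rx":0,"ry":0,"rz":0,"gripper":-1},
    {"x":0,"y":0,"z":-0.02,"rx":0,"ry":0,"rz":0,"gripper":-1},
    {"x":0.03,"y":0,"z":0,"rx":0,"ry":0,"rz":0,"gripper":-1},
    {"x":0.03,"y":0,"z":0,"rx":0,"ry":0,"rz":0,"gripper":-1},
    {"x":0.03,"y":-0.001,"z":0,"rx":0,"ry":0,"rz":0,"gripper":-1},
    {"x":0,"y":0,"z":0,"rx":0,"ry":0,"rz":0,"gripper":-1}
  ]
}}

```text
time: 6.08
eef_pos: [0.4547, 0.2766, 0.1154]
eef_rot: [-0.0, 0.779, 0.627, 0.001]
wrist_force: [-0.2, -0.4, -0.2]
opening: 0.0001
finger_force: 0.0
```

Run:
```python
from w import *
to(cl(.135,0,.045))
```

```text
t 6.08 pos [0.4547 0.2766 0.1154] F [-0.1623 -0.4053 -0.2384] yaw 77.69241830743981 tilt -0.9999958943443271 clamp xy 0.13674877234508287 -0.0006015739891141283 q [0.3226 0.2213 1.8133 0.0015 1.1045 0.5367] open 5.573697928282971e-05
tool units to [np.float64(0.4536892691675536), np.float64(0.27505075757511266), 0.045] [-0.0032 -0.0012  0.1173]
```

Call:
{"api": "move_arm", "payload": {
  "series": [
    {"x":-0.002,"y":0,"z":0.0146,"rx":0,"ry":0,"rz":0,"gripper":-1},
    {"x":0,"y":0,"z":0.0146,"rx":0,"ry":0,"rz":0,"gripper":-1},
    {"x":0,"y":0,"z":0.0146,"rx":0,"ry":0,"rz":0,"gripper":-1},
    {"x":0,"y":0,"z":0.0146,"rx":0,"ry":0,"rz":0,"gripper":-1},
    {"x":0,"y":0,"z":0.0146,"rx":0,"ry":0,"rz":0,"gripper":-1},
    {"x":0,"y":0,"z":0.0146,"rx":0,"ry":0,"rz":0,"gripper":-1},
    {"x":0,"y":0,"z":0.0146,"rx":0,"ry":0,"rz":0,"gripper":-1},
    {"x":0,"y":0,"z":0.0146,"rx":0,"ry":0,"rz":0,"gripper":-1}
  ]
}}

```text
time: 6.75
eef_pos: [0.4535, 0.273, 0.0432]
eef_rot: [-0.0, 0.779, 0.627, -0.0]
wrist_force: [0.1, -0.1, -0.0]
opening: 0.0002
finger_force: 0.0
```

Call:
{"api": "move_arm", "payload": {
  "series": [
    {"x":0.01,"y":0,"z":0,"rx":0,"ry":0,"rz":0,"gripper":-1},
    {"x":0.01,"y":0,"z":0,"rx":0,"ry":0,"rz":0,"gripper":-1},
    {"x":0.01,"y":0,"z":0,"rx":0,"ry":0,"rz":0,"gripper":-1},
    {"x":0.01,"y":0,"z":0,"rx":0,"ry":0,"rz":0,"gripper":-1},
    {"x":0.01,"y":0,"z":0,"rx":0,"ry":0,"rz":0,"gripper":-1}
  ]
}}

```text
time: 7.17
eef_pos: [0.4599, 0.3031, 0.0444]
eef_rot: [0.0, 0.779, 0.627, -0.0]
wrist_force: [-0.5, -3.1, -1.6]
opening: 0.0001
finger_force: 1.5
```

Run:
```python
from w import *
st()
```

```text
t 7.17 pos [0.4599 0.3031 0.0444] F [-0.5498 -3.1046 -1.5889] yaw 77.66120992690908 tilt -0.9999998948858707 clamp xy 0.16377894619895883 -5.627760555322044e-05 q [ 0.3674  0.372   1.7915 -0.0003  0.9784  0.5829] open 7.771614213299305e-05
```

Call:
{"api": "move_arm", "payload": {
  "series": [
    {"x":0.01,"y":0,"z":0,"rx":0,"ry":0,"rz":0,"gripper":-1},
    {"x":0.01,"y":0,"z":0,"rx":0,"ry":0,"rz":0,"gripper":-1},
    {"x":0.006,"y":0,"z":0,"rx":0,"ry":0,"rz":0,"gripper":-1},
    {"x":0.004,"y":0,"z":0,"rx":0,"ry":0,"rz":0,"gripper":-1}
  ]
}}

```text
time: 7.5
eef_pos: [0.4636, 0.3197, 0.0443]
eef_rot: [0.001, 0.779, 0.627, -0.001]
wrist_force: [-3.0, -15.6, 3.3]
opening: -0.0001
finger_force: 7.7
```

Call:
{"api": "move_arm", "payload": {
  "series": [
    {"x":0.002,"y":0,"z":0,"rx":0,"ry":0,"rz":0,"gripper":-1},
    {"x":0.002,"y":0,"z":0,"rx":0,"ry":0,"rz":0,"gripper":-1}
  ]
}}

```text
time: 7.67
eef_pos: [0.4637, 0.3198, 0.0442]
eef_rot: [0.001, 0.779, 0.627, -0.003]
wrist_force: [-4.8, -20.8, 8.3]
opening: -0.0
finger_force: 10.8
```

Run:
```python
from w import *
st()
```

```text
t 7.67 pos [0.4637 0.3198 0.0442] F [ -4.8395 -20.8436   8.3103] yaw 77.70186319140721 tilt -0.9999789961360472 clamp xy 0.18081830028124707 -0.00013134244624525427 q [ 0.3956  0.398   1.7549 -0.0053  0.9935  0.6131] open -2.2924034334751663e-07
```

Call:
{"api": "move_arm", "payload": {
  "series": [
    {"x":-0.008,"y":0,"z":0,"rx":0,"ry":0,"rz":0,"gripper":-1},
    {"x":-0.004,"y":0,"z":-0.02,"rx":0,"ry":0,"rz":0,"gripper":-1},
    {"x":0,"y":0,"z":-0.03,"rx":0,"ry":0,"rz":0,"gripper":-1},
    {"x":0,"y":0,"z":-0.03,"rx":0,"ry":0,"rz":0,"gripper":-1},
    {"x":0,"y":0,"z":-0.03,"rx":0,"ry":0,"rz":0,"gripper":-1},
    {"x":0,"y":0,"z":-0.02,"rx":0,"ry":0,"rz":0,"gripper":-1}
  ]
}}

```text
time: 8.17
eef_pos: [0.4645, 0.3166, 0.1259]
eef_rot: [0.0, 0.779, 0.627, 0.003]
wrist_force: [-0.0, 0.3, 1.0]
opening: 0.0003
finger_force: 0.0
```

Run:
```python
from cloud import *
from w import *
from scipy.optimize import minimize
st()
Ds=[];
for _ in range(4):
    p,d=imaging.grab_frame("top");Ds.append(d)
d=np.median(Ds,0);np.savez("top1.npz",p=p,d=d)
P=cloud("top",d);V,U=np.mgrid[:400,:640]
b=(U>360)&(U<505)&(V>120)&(V<185);Q=P[b];occ=Q[:,2]>.007
print("gauge top z",np.median(Q[Q[:,2]>.01,2]))
pr=[138,78,12,-60,-138]
def sdf(a):
    gx=np.array([np.cos(a[2]),np.sin(a[2])]);gy=np.array([-gx[1],gx[0]]);e=(Q[:,:2]-np.array(a[:2])/1000)*1000;X=e@gx;Y=e@gy
    def box(x0,x1,y0,y1):
        ex=np.maximum(x0-X,X-x1);ey=np.maximum(y0-Y,Y-y1)
        return np.hypot(np.maximum(ex,0),np.maximum(ey,0))+np.minimum(np.maximum(ex,ey),0)
    return np.minimum.reduce([box(0,22,-144,144)]+[box(-50,1,y-6,y+6) for y in pr])
def cost(a):
    s=sdf(a);return np.mean((1/(1+np.exp(s/.8))-occ)**2)
r=min((minimize(cost,[655+i,-209+j,k],method="Nelder-Mead",options=dict(initial_simplex=[[655+i,-209+j,k],[657+i,-209+j,k],[655+i,-207+j,k],[655+i,-209+j,k+.02]],xatol=1e-4,fatol=1e-9)) for i in(-2,2) for j in(-2,2) for k in(-.09,-.07)),key=lambda r:r.fun)
print("gauge",r.x,r.fun)
x=r.x;gx=np.array([np.cos(x[2]),np.sin(x[2])]);gy=np.array([-gx[1],gx[0]])
for n,y in zip("1234",(108,45,-24,-99)):print("slot",n,(x[:2]-gx*50+gy*y)/1000)
print((P[236:262:2,274:318:2,2]*1000).astype(int))
```

```text
t 8.17 pos [0.4645 0.3166 0.1259] F [-0.004   0.3016  0.9725] yaw 77.64051165297192 tilt -0.9999849293013822 clamp xy 0.17792492409557253 -0.001681413134123374 q [0.3867 0.2664 1.7326 0.0008 1.1372 0.6021] open 0.0002667995006078129
gauge top z 0.01404863407830166
gauge [ 655.0958 -210.1153   -0.0871] 0.017039826022692075
slot 1 [ 0.6147 -0.0982]
slot 2 [ 0.6092 -0.1609]
slot 3 [ 0.6032 -0.2297]
slot 4 [ 0.5967 -0.3044]
[[ 0  0  7  7  7 26 20 21 27 27 10  9  8  0  0  1  0 29 29 26  0  1]
 [ 0  8  7 23 26  9  9  8  8 24 26 25 26  0 30 30 27 30 35 34 29  0]
 [ 0  5  8 26  7  9  7  7  7  8 27 24 24  7 29 30 30 35 36 33 31  0]
 [ 0  9  7 24  8  8  7  9  7  8 25 11 25 25 29 31 29 31 35 30 29  0]
 [ 0  7  8 25  9  8  7 10  9 10 25 11 23 27 31 30 29 31 31 30 29  0]
 [ 0  8  8 25  8  9  9  8  7  9 26  8  7 31 29 30 30 30 32 29 27  0]
 [ 0  7  8 25 13  8  9  9  9  9 24 24 24 31 29 29 30 30 29 30  0 -1]
 [ 0  6  7  8 27 24  8  9  7 27 24 24 24 29 29 29 29 29 31 30  0  0]
 [ 0  1  7  5  6  8 26 26 26  7 24 24  5 29 30 28 30 30 29 29 -1  0]
 [ 1  0  0  7  8  9  8  7  9  8  7  8 27 30 29 29 35 35 30 28 -1  0]
 [-1  1  0  0  8  8  8  7  8  8  7  0  0  0 26 27 35 35 30 24  1  0]
 [-1  0  0  0  0  0  0  0  0  0  1  0  0  2 29 28 34 34 29  1  0  0]
 [ 0  1  0  0  0  2  0 -1  0  0  0  1  0  0  0 -1 27 27 28  0  0  0]]
```

Call:
{"api": "move_arm", "payload": {
  "series": [
    {"x":-0.0594,"y":-0.0006,"z":0,"rx":0,"ry":0,"rz":0,"gripper":-1},
    {"x":-0.0594,"y":-0.0006,"z":0,"rx":0,"ry":0,"rz":0,"gripper":-1},
    {"x":-0.0594,"y":-0.0006,"z":0,"rx":0,"ry":0,"rz":0,"gripper":-1},
    {"x":-0.0594,"y":-0.0006,"z":0,"rx":0,"ry":0,"rz":0,"gripper":-1},
    {"x":-0.0594,"y":-0.0006,"z":0,"rx":0,"ry":0,"rz":0,"gripper":-1},
    {"x":0,"y":0,"z":0.01,"rx":0,"ry":0,"rz":0,"gripper":-1},
    {"x":0,"y":0,"z":0.02,"rx":0,"ry":0,"rz":0,"gripper":-1},
    {"x":0,"y":0,"z":0.02,"rx":0,"ry":0,"rz":0,"gripper":-1}
  ]
}}

```text
time: 9.03
eef_pos: [0.4227, 0.1412, 0.0914]
eef_rot: [-0.0, 0.78, 0.626, 0.0]
wrist_force: [0.4, 0.2, -1.1]
opening: -0.0002
finger_force: 0.0
```

Run:
```python
from w import *
to(cl(0,0,.04))
```

```text
t 9.03 pos [0.4227 0.1412 0.0914] F [ 0.3704  0.1649 -1.1066] yaw 77.51709301408071 tilt -0.9999999314236324 clamp xy -0.002350341985941945 0.0014817491539853669 q [0.0547 0.0785 2.0377 0.0004 1.0254 0.2723] open -0.00023462587823599207
tool units to [np.float64(0.4247), np.float64(0.1432), 0.04] [0.0039 0.0025 0.0856]
```

Call:
{"api": "move_arm", "payload": {
  "series": [
    {"x":0.004,"y":0.0025,"z":0.015,"rx":0,"ry":0,"rz":0,"gripper":-1},
    {"x":0,"y":0,"z":0.015,"rx":0,"ry":0,"rz":0,"gripper":-1},
    {"x":0,"y":0,"z":0.015,"rx":0,"ry":0,"rz":0,"gripper":-1},
    {"x":0,"y":0,"z":0.015,"rx":0,"ry":0,"rz":0,"gripper":-1},
    {"x":0,"y":0,"z":0.015,"rx":0,"ry":0,"rz":0,"gripper":-1},
    {"x":0,"y":0,"z":0.012,"rx":0,"ry":0,"rz":0,"gripper":-1},
    {"x":0,"y":0,"z":0,"rx":0,"ry":0,"rz":0,"gripper":-1}
  ]
}}

```text
time: 9.62
eef_pos: [0.4236, 0.1438, 0.0384]
eef_rot: [-0.001, 0.779, 0.627, -0.001]
wrist_force: [-0.2, -0.7, 0.8]
opening: -0.0003
finger_force: 0.0
```

Run:
```python
from cloud import *
from w import *
to(cl(0,0,.013))
p,d=imaging.grab_frame("side");cv2.imwrite("pics/s2.png",cv2.resize(p[190:330,280:420],(600,600),interpolation=2)[...,::-1])
```

```text
t 9.62 pos [0.4236 0.1438 0.0384] F [-0.2225 -0.7058  0.7644] yaw 77.64643147604633 tilt -0.9999957627172535 clamp xy 0.0003170099234827171 0.0011865999514309785 q [0.0607 0.1889 2.0519 0.     0.9037 0.2763] open -0.00030207136092279437
tool units to [np.float64(0.4247), np.float64(0.1432), 0.013] [-0.0005  0.0021  0.0423]
```

View pics/s2.png

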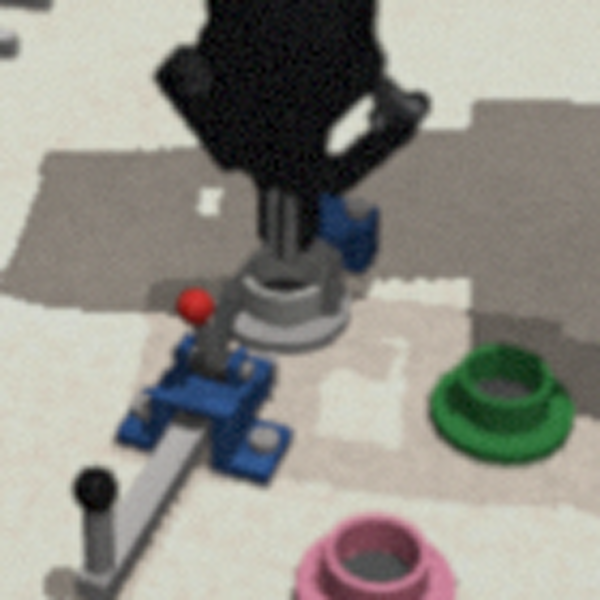

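The bar is right back (post at crop 95,490), the lever is still over (195,305), and the fingertips are centred above the cup (290,270). Next I lower them in.

Call:
{"api": "move_arm", "payload": {
  "series": [
    {"x":0,"y":0.002,"z":0.007,"rx":0,"ry":0,"rz":0,"gripper":-1},
    {"x":0,"y":0,"z":0.007,"rx":0,"ry":0,"rz":0,"gripper":-1},
    {"x":0,"y":0,"z":0.007,"rx":0,"ry":0,"rz":0,"gripper":-1},
    {"x":0,"y":0,"z":0,"rx":0,"ry":0,"rz":0,"gripper":-1}
  ]
}}

```text
time: 10.0
eef_pos: [0.4256, 0.1434, 0.0268]
eef_rot: [-0.0, 0.779, 0.627, -0.0]
wrist_force: [-0.6, -0.0, -1.3]
opening: -0.0
finger_force: 0.0
```

Call:
{"api": "move_arm", "payload": {
  "series": [
    {"x":0,"y":0,"z":0.007,"rx":0,"ry":0,"rz":0,"gripper":-1},
    {"x":0,"y":0,"z":0.006,"rx":0,"ry":0,"rz":0,"gripper":-1},
    {"x":0,"y":0,"z":0.004,"rx":0,"ry":0,"rz":0,"gripper":-1},
    {"x":0,"y":0,"z":0,"rx":0,"ry":0,"rz":0,"gripper":-1}
  ]
}}

```text
time: 10.33
eef_pos: [0.4256, 0.1435, 0.0167]
eef_rot: [-0.0, 0.779, 0.627, -0.0]
wrist_force: [-0.4, -1.1, 0.3]
opening: -0.0001
finger_force: 0.0
```

Run:
```python
from w import *
to(cl(.02,0,.013))
```

```text
t 10.33 pos [0.4256 0.1435 0.0167] F [-0.4109 -1.1082  0.2832] yaw 77.63808796546546 tilt -0.9999994953558234 clamp xy 0.00045325006588246944 -0.0008201310882087656 q [ 0.0598  0.2383  2.0528 -0.      0.8515  0.2755] open -0.00012030964831270878
tool units to [np.float64(0.42899470654334126), np.float64(0.16273344556668334), 0.013] [ 0.0326 -0.0013  0.0061]
```

Call:
{"api": "move_arm", "payload": {
  "series": [
    {"x":0.004,"y":0,"z":0.004,"rx":0,"ry":0,"rz":0,"gripper":-1},
    {"x":0.006,"y":0,"z":0.002,"rx":0,"ry":0,"rz":0,"gripper":-1},
    {"x":0.008,"y":0,"z":0,"rx":0,"ry":0,"rz":0,"gripper":-1},
    {"x":0.008,"y":0,"z":0,"rx":0,"ry":0,"rz":0,"gripper":-1},
    {"x":0.008,"y":0,"z":0,"rx":0,"ry":0,"rz":0,"gripper":-1},
    {"x":0.005,"y":0,"z":0,"rx":0,"ry":0,"rz":0,"gripper":-1},
    {"x":0,"y":0,"z":0,"rx":0,"ry":0,"rz":0,"gripper":-1}
  ]
}}

```text
time: 10.92
eef_pos: [0.4313, 0.1672, 0.0138]
eef_rot: [-0.0, 0.779, 0.627, 0.0]
wrist_force: [-0.5, 0.0, -0.3]
opening: 0.0001
finger_force: 0.1
```

Call:
{"api": "move_arm", "payload": {
  "series": [
    {"x":0,"y":0.01,"z":0,"rx":0,"ry":0,"rz":0,"gripper":-1},
    {"x":0,"y":0.018,"z":0,"rx":0,"ry":0,"rz":0,"gripper":-1},
    {"x":0,"y":0.018,"z":0,"rx":0,"ry":0,"rz":0,"gripper":-1},
    {"x":0,"y":0.018,"z":0,"rx":0,"ry":0,"rz":0,"gripper":-1},
    {"x":0,"y":0.018,"z":0,"rx":0,"ry":0,"rz":0,"gripper":-1},
    {"x":0,"y":0.018,"z":0,"rx":0,"ry":0,"rz":0,"gripper":-1}
  ]
}}

```text
time: 11.42
eef_pos: [0.4912, 0.153, 0.0137]
eef_rot: [0.0, 0.779, 0.627, 0.0]
wrist_force: [-0.8, 0.2, 1.3]
opening: -0.0
finger_force: 1.0
```

```bash
cat > rim.py <<'E'
from cloud import *
from w import *
from scipy.optimize import least_squares
def rim(c,cam="top",save=None):
    p,d=imaging.grab_frame(cam);P=cloud(cam,d);Z=P[...,2];c=np.array(c[:2]);p=p.astype(int)
    if save:cv2.imwrite(save,p[...,::-1])
    for k in range(5):
        r=np.linalg.norm(P[...,:2]-c,axis=-1);m=(Z>.021)&(Z<.0285)&(r<.026)&(abs(p[...,0]-p[...,2])<30)&(p.sum(-1)>120);q=P[m][:,:2]
        if len(q)<8: return None
        c=least_squares(lambda a:np.linalg.norm(q-a,axis=1)-.0195,c,loss="soft_l1",f_scale=.001).x
    return c,len(q)
E
python3 - <<'E'
from rim import *
o,R=st()
print(rim(o["eef_pos"],"top"),rim(o["eef_pos"],"side","pics/s3.png"))
E
```

```text
t 11.42 pos [0.4912 0.153  0.0137] F [-0.7763  0.1946  1.2521] yaw 77.60621380417187 tilt -0.9999999788401384 clamp xy 0.023854718561319387 -0.0628096005729437 q [0.0709 0.3619 1.8908 0.     0.8887 0.2872] open -6.577068316232913e-06
None (array([0.4918, 0.1538]), 92)[ WARN:0@1.189] global loadsave.cpp:1063 imwrite_ Unsupported depth image for selected encoder is fallbacked to CV_8U.
```

View pics/s3.png

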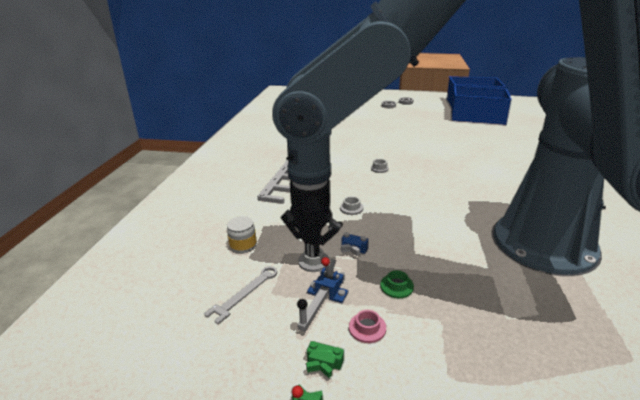

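Call:
{"api": "move_arm", "payload": {
  "series": [
    {"x":0,"y":0.02,"z":0,"rx":0,"ry":0,"rz":0,"gripper":-1},
    {"x":0,"y":0.02,"z":0,"rx":0,"ry":0,"rz":0,"gripper":-1},
    {"x":0,"y":0.02,"z":0,"rx":0,"ry":0,"rz":0,"gripper":-1},
    {"x":0,"y":0,"z":0,"rx":0,"ry":0,"rz":0.0383,"gripper":-1},
    {"x":0,"y":0,"z":0,"rx":0,"ry":0,"rz":0.0383,"gripper":-1},
    {"x":0,"y":0,"z":0,"rx":0,"ry":0,"rz":0.0383,"gripper":-1},
    {"x":0,"y":0,"z":0,"rx":0,"ry":0,"rz":0.0383,"gripper":-1},
    {"x":0,"y":0,"z":0,"rx":0,"ry":0,"rz":0.0383,"gripper":-1}
  ]
}}

```text
time: 12.18
eef_pos: [0.5251, 0.1458, 0.0137]
eef_rot: [0.0, 0.931, 0.365, 0.0]
wrist_force: [-0.9, -0.4, -0.0]
opening: 0.0001
finger_force: 0.0
```

Call:
{"api": "move_arm", "payload": {
  "series": [
    {"x":0,"y":0,"z":0,"rx":0,"ry":0,"rz":0.0383,"gripper":-1},
    {"x":0,"y":0,"z":0,"rx":0,"ry":0,"rz":0.0383,"gripper":-1},
    {"x":0,"y":0,"z":0,"rx":0,"ry":0,"rz":0.0383,"gripper":-1},
    {"x":0,"y":0,"z":0,"rx":0,"ry":0,"rz":0.0383,"gripper":-1},
    {"x":0,"y":0,"z":0,"rx":0,"ry":0,"rz":0.0383,"gripper":-1},
    {"x":0,"y":0,"z":0,"rx":0,"ry":0,"rz":0.0383,"gripper":-1},
    {"x":0,"y":0,"z":0,"rx":0,"ry":0,"rz":0.0377,"gripper":-1},
    {"x":0,"y":0,"z":0,"rx":0,"ry":0,"rz":0,"gripper":-1}
  ]
}}

```text
time: 12.85
eef_pos: [0.5251, 0.1458, 0.0138]
eef_rot: [-0.0, 0.999, -0.046, 0.0]
wrist_force: [-0.4, 0.1, 0.3]
opening: -0.0001
finger_force: 0.0
```

```bash
cat > g.py <<'E'
from rim import *
G=np.array([.6551,-.2101]);ga=-.0871;gx=np.array([np.cos(ga),np.sin(ga)]);gy=np.array([-gx[1],gx[0]])
SY=dict(zip((1,2,3,4),(.108,.045,-.024,-.099)))
def gs(target=None,cams=("side",)):
    o,R=st();f=lambda p:(round((p-G)@gx*1000+50,1),round((p-G)@gy*1000,1))
    print("tcp gauge mm (x from mouth, y)",f(o["eef_pos"][:2]),"Fg",o["wrist_force"][:2]@gx,o["wrist_force"][:2]@gy)
    for c in cams:
        r=rim(o["eef_pos"],c)
        if r:print(c,"cap",f(r[0]),r[1])
    if target:
        X=G+gx*(target[0]/1000-.05)+gy*target[1]/1000;print("to",target,R.T@(np.array([*X,.0137])-o["eef_pos"])/.6)
E
python3 -c "
from g import *
gs((-55,108))"
```

```text
t 12.85 pos [0.5251 0.1458 0.0138] F [-0.4358  0.138   0.3361] yaw -5.223330408393475 tilt -0.9999998251377555 clamp xy 0.024074879060255287 -0.0975055748529004 q [ 0.0529  0.4146  1.8127 -0.0001  0.9137  1.7149] open -8.888613733541553e-05
tcp gauge mm (x from mouth, y) (np.float64(-110.5), np.float64(343.2)) Fg -0.4461023101856536 0.09953509101927474
side cap (np.float64(-108.9), np.float64(343.9)) 102
to (-55, 108) [0.094  0.3917 0.0002]
```

Call:
{"api": "move_arm", "payload": {
  "series": [
    {"x":0.009,"y":0.015,"z":0,"rx":0,"ry":0,"rz":0,"gripper":-1},
    {"x":0.009,"y":0.03,"z":0,"rx":0,"ry":0,"rz":0,"gripper":-1},
    {"x":0.009,"y":0.03,"z":0,"rx":0,"ry":0,"rz":0,"gripper":-1},
    {"x":0.009,"y":0.03,"z":0,"rx":0,"ry":0,"rz":0,"gripper":-1},
    {"x":0.009,"y":0.03,"z":0,"rx":0,"ry":0,"rz":0,"gripper":-1},
    {"x":0.009,"y":0.03,"z":0,"rx":0,"ry":0,"rz":0,"gripper":-1},
    {"x":0.009,"y":0.03,"z":0,"rx":0,"ry":0,"rz":0,"gripper":-1},
    {"x":0.009,"y":0.03,"z":0,"rx":0,"ry":0,"rz":0,"gripper":-1}
  ]
}}

```text
time: 13.57
eef_pos: [0.5563, 0.0062, 0.0136]
eef_rot: [-0.0, 0.999, -0.042, -0.0]
wrist_force: [0.7, 2.5, 0.1]
opening: -0.0002
finger_force: 0.8
```

Call:
{"api": "move_arm", "payload": {
  "series": [
    {"x":0.009,"y":0.03,"z":0,"rx":0,"ry":0,"rz":0,"gripper":-1},
    {"x":0.007,"y":0.03,"z":0,"rx":0,"ry":0,"rz":0,"gripper":-1},
    {"x":0,"y":0.03,"z":0,"rx":0,"ry":0,"rz":0,"gripper":-1},
    {"x":0,"y":0.025,"z":0,"rx":0,"ry":0,"rz":0,"gripper":-1},
    {"x":0,"y":0.02,"z":0,"rx":0,"ry":0,"rz":0,"gripper":-1},
    {"x":0,"y":0.015,"z":0,"rx":0,"ry":0,"rz":0,"gripper":-1},
    {"x":0,"y":0.01,"z":0,"rx":0,"ry":0,"rz":0,"gripper":-1},
    {"x":0,"y":0,"z":0,"rx":0,"ry":0,"rz":0,"gripper":-1}
  ]
}}

```text
time: 14.23
eef_pos: [0.5574, -0.0901, 0.0138]
eef_rot: [0.0, 0.999, -0.044, 0.0]
wrist_force: [-0.4, 0.1, -0.4]
opening: 0.0
finger_force: 0.0
```

```bash
python3 -c "
from g import *
gs((-22,108),('side','top'))"
```

```text
t 14.23 pos [ 0.5574 -0.0901  0.0138] F [-0.4012  0.099  -0.3911] yaw -4.99498026970022 tilt -0.9999998633275569 clamp xy -0.19939725333694777 -0.17974826932995785 q [-0.3703  0.449   1.7609 -0.0004  0.9313  1.288 ] open 1.1770788210268727e-05
tcp gauge mm (x from mouth, y) (np.float64(-57.7), np.float64(111.0)) Fg -0.4083012129497176 0.06370554631832762
side cap (np.float64(-57.0), np.float64(114.5)) 58
to (-22, 108) [0.0595 0.005  0.0001]
```

Call:
{"api": "move_arm", "payload": {
  "series": [
    {"x":0.01,"y":0.003,"z":0,"rx":0,"ry":0,"rz":0,"gripper":-1},
    {"x":0.01,"y":0.002,"z":0,"rx":0,"ry":0,"rz":0,"gripper":-1},
    {"x":0.01,"y":0,"z":0,"rx":0,"ry":0,"rz":0,"gripper":-1},
    {"x":0.01,"y":0,"z":0,"rx":0,"ry":0,"rz":0,"gripper":-1},
    {"x":0.01,"y":0,"z":0,"rx":0,"ry":0,"rz":0,"gripper":-1},
    {"x":0.005,"y":0,"z":0,"rx":0,"ry":0,"rz":0,"gripper":-1}
  ]
}}

```text
time: 14.83
eef_pos: [0.5911, -0.0947, 0.0136]
eef_rot: [0.0, 0.999, -0.043, 0.0]
wrist_force: [-2.1, -0.1, -0.4]
opening: 0.0
finger_force: 0.7
```

Call:
{"api": "move_arm", "payload": {
  "series": [
    {"x":0.003,"y":0,"z":0,"rx":0,"ry":0,"rz":0,"gripper":-1},
    {"x":0.003,"y":0,"z":0,"rx":0,"ry":0,"rz":0,"gripper":-1}
  ]
}}

```text
time: 15.0
eef_pos: [0.5936, -0.095, 0.0135]
eef_rot: [-0.0, 0.999, -0.043, -0.0]
wrist_force: [-1.3, -0.3, 1.0]
opening: 0.0001
finger_force: 0.9
```

```bash
python3 -c "
from g import *
gs((-10,108),('side','top'))"
```

```text
t 15.0 pos [ 0.5936 -0.095   0.0135] F [-1.3182 -0.309   0.9537] yaw -4.969448423491861 tilt -0.9999998404606548 clamp xy -0.19633621323369638 -0.216136204574279 q [-0.3558  0.5129  1.6625 -0.0001  0.9667  1.3018] open 0.00011546462208079964
tcp gauge mm (x from mouth, y) (np.float64(-21.2), np.float64(109.3)) Fg -1.2863239714109205 -0.42245563426265625
side cap (np.float64(-25.1), np.float64(111.6)) 55
to (-10, 108) [ 0.0187  0.0023 -0.0003]
```

Call:
{"api": "move_arm", "payload": {
  "series": [
    {"x":0.004,"y":0.002,"z":0,"rx":0,"ry":0,"rz":0,"gripper":-1},
    {"x":0.004,"y":0.001,"z":0,"rx":0,"ry":0,"rz":0,"gripper":-1}
  ]
}}

```text
time: 15.27
eef_pos: [0.5981, -0.0972, 0.0137]
eef_rot: [-0.0, 0.999, -0.043, -0.0]
wrist_force: [-1.0, -0.4, -0.7]
opening: -0.0002
finger_force: 0.9
```

Call:
{"api": "move_arm", "payload": {
  "series": [
    {"x":0.003,"y":0,"z":0,"rx":0,"ry":0,"rz":0,"gripper":-1}
  ]
}}

```text
time: 15.35
eef_pos: [0.6002, -0.0977, 0.0137]
eef_rot: [0.0, 0.999, -0.044, 0.0]
wrist_force: [-1.5, -0.7, -0.1]
opening: 0.0004
finger_force: 0.8
```

Call:
{"api": "move_arm", "payload": {
  "series": [
    {"x":0.003,"y":0,"z":0,"rx":0,"ry":0,"rz":0,"gripper":-1}
  ]
}}

```text
time: 15.43
eef_pos: [0.6019, -0.0978, 0.0137]
eef_rot: [0.0, 0.999, -0.044, -0.0]
wrist_force: [-3.1, 0.8, 0.6]
opening: 0.0002
finger_force: 1.5
```

```bash
python3 -c "
from g import *
gs((-10,108),('side','top'))"
```

```text
t 15.43 pos [ 0.6019 -0.0978  0.0137] F [-3.0562  0.8336  0.5672] yaw -4.9916852849126965 tilt -0.9999999923951568 clamp xy -0.19729351289236144 -0.22481891128258946 q [-0.3554  0.5273  1.6394 -0.0001  0.975   1.3026] open 0.00015811812673080682
tcp gauge mm (x from mouth, y) (np.float64(-12.8), np.float64(107.3)) Fg -3.1171590752999307 0.5645907232924787
side cap (np.float64(-16.8), np.float64(109.3)) 56
to (-10, 108) [ 0.0046 -0.0012 -0.0001]
```

Call:
{"api": "move_arm", "payload": {
  "series": [
    {"x":0.002,"y":0,"z":0,"rx":0,"ry":0,"rz":0,"gripper":-1}
  ]
}}

```text
time: 15.62
eef_pos: [0.6023, -0.0976, 0.0134]
eef_rot: [-0.0, 0.999, -0.043, -0.001]
wrist_force: [-6.3, 0.6, 3.7]
opening: -0.0003
finger_force: 3.2
```

Call:
{"api": "move_arm", "payload": {
  "series": [
    {"x":0.002,"y":0,"z":0,"rx":0,"ry":0,"rz":0,"gripper":-1}
  ]
}}

```text
time: 15.7
eef_pos: [0.6026, -0.0975, 0.0133]
eef_rot: [-0.0, 0.999, -0.043, -0.002]
wrist_force: [-10.0, 0.0, 5.5]
opening: -0.0002
finger_force: 5.1
```

```bash
python3 -c "
from g import *
gs((-10,108),('side','top'))"
```

```text
t 15.7 pos [ 0.6026 -0.0975  0.0133] F [-10.0081   0.03     5.5133] yaw -4.966518788265685 tilt -0.9999926058846861 clamp xy -0.1969270844453102 -0.2254497913311192 q [-0.3543  0.5311  1.6344 -0.0008  0.98    1.3036] open -0.00021986718915903428
tcp gauge mm (x from mouth, y) (np.float64(-12.1), np.float64(107.6)) Fg -9.972726199697991 -0.8407326426721058
side cap (np.float64(-15.9), np.float64(109.8)) 62
to (-10, 108) [ 0.0035 -0.0007 -0.0007]
```

Lodged at slot 1: centre about 16 mm before the mouth, force 10 N, no entry. I back off and go to slot 2.

Call:
{"api": "move_arm", "payload": {
  "series": [
    {"x":-0.006,"y":0,"z":0,"rx":0,"ry":0,"rz":0,"gripper":-1},
    {"x":-0.01,"y":0,"z":0,"rx":0,"ry":0,"rz":0,"gripper":-1},
    {"x":-0.012,"y":0,"z":0,"rx":0,"ry":0,"rz":0,"gripper":-1},
    {"x":-0.012,"y":0,"z":0,"rx":0,"ry":0,"rz":0,"gripper":-1},
    {"x":-0.012,"y":0,"z":0,"rx":0,"ry":0,"rz":0,"gripper":-1},
    {"x":0,"y":0.015,"z":0,"rx":0,"ry":0,"rz":0,"gripper":-1},
    {"x":0,"y":0.02,"z":0,"rx":0,"ry":0,"rz":0,"gripper":-1},
    {"x":0,"y":0.02,"z":0,"rx":0,"ry":0,"rz":0,"gripper":-1}
  ]
}}

```text
time: 16.47
eef_pos: [0.5699, -0.1289, 0.0137]
eef_rot: [-0.0, 0.999, -0.043, -0.0]
wrist_force: [-0.2, 1.4, -0.6]
opening: -0.0
finger_force: 0.8
```

Call:
{"api": "move_arm", "payload": {
  "series": [
    {"x":0,"y":0.02,"z":0,"rx":0,"ry":0,"rz":0,"gripper":-1},
    {"x":0,"y":0.015,"z":0,"rx":0,"ry":0,"rz":0,"gripper":-1},
    {"x":0,"y":0.01,"z":0,"rx":0,"ry":0,"rz":0,"gripper":-1},
    {"x":0,"y":0.005,"z":0,"rx":0,"ry":0,"rz":0,"gripper":-1},
    {"x":0,"y":0,"z":0,"rx":0,"ry":0,"rz":0,"gripper":-1}
  ]
}}

```text
time: 16.88
eef_pos: [0.5676, -0.159, 0.0136]
eef_rot: [0.0, 0.999, -0.044, 0.0]
wrist_force: [0.9, 0.4, -1.1]
opening: 0.0
finger_force: 0.0
```

```bash
python3 -c "
from g import *
gs((-20,45),('side','top'))"
```

```text
t 16.88 pos [ 0.5676 -0.159   0.0136] F [ 0.8552  0.3613 -1.0522] yaw -5.045612739176439 tilt -0.9999999420996993 clamp xy -0.2644459226904675 -0.20447229808244927 q [-0.4742  0.492   1.6949 -0.0003  0.9545  1.1849] open 3.16306854771018e-05
tcp gauge mm (x from mouth, y) (np.float64(-41.6), np.float64(43.3)) Fg 0.8205037944286493 0.43437204889185427
side cap (np.float64(-40.0), np.float64(47.2)) 51
to (-20, 45) [ 0.036  -0.0028 -0.0001]
```

Call:
{"api": "move_arm", "payload": {
  "series": [
    {"x":0.008,"y":0,"z":0,"rx":0,"ry":0,"rz":0,"gripper":-1},
    {"x":0.01,"y":0,"z":0,"rx":0,"ry":0,"rz":0,"gripper":-1},
    {"x":0.01,"y":0,"z":0,"rx":0,"ry":0,"rz":0,"gripper":-1},
    {"x":0.006,"y":0,"z":0,"rx":0,"ry":0,"rz":0,"gripper":-1}
  ]
}}

```text
time: 17.32
eef_pos: [0.5889, -0.1594, 0.0137]
eef_rot: [0.0, 0.999, -0.043, 0.0]
wrist_force: [-0.9, 0.0, -1.2]
opening: 0.0001
finger_force: 1.0
```

Call:
{"api": "move_arm", "payload": {
  "series": [
    {"x":0.004,"y":0,"z":0,"rx":0,"ry":0,"rz":0,"gripper":-1},
    {"x":0.003,"y":0,"z":0,"rx":0,"ry":0,"rz":0,"gripper":-1}
  ]
}}

```text
time: 17.48
eef_pos: [0.5925, -0.1598, 0.0135]
eef_rot: [-0.0, 0.999, -0.043, -0.0]
wrist_force: [-1.3, 0.6, -1.2]
opening: 0.0004
finger_force: 1.2
```

Call:
{"api": "move_arm", "payload": {
  "series": [
    {"x":0.003,"y":0,"z":0,"rx":0,"ry":0,"rz":0,"gripper":-1},
    {"x":0,"y":0,"z":0,"rx":0,"ry":0,"rz":0,"gripper":-1}
  ]
}}

```text
time: 17.65
eef_pos: [0.5942, -0.1601, 0.0137]
eef_rot: [-0.0, 0.999, -0.043, 0.0]
wrist_force: [-1.1, 1.3, -0.4]
opening: -0.0
finger_force: 0.8
```

```bash
python3 -c "
from g import *
gs((-10,45),('side','top'))"
```

```text
t 17.65 pos [ 0.5942 -0.1601  0.0137] F [-1.0781  1.2676 -0.4315] yaw -4.978449941771529 tilt -0.9999999806709281 clamp xy -0.25983631207565133 -0.23070473855935902 q [-0.4559  0.5369  1.6242  0.0001  0.9804  1.2018] open -3.2311447417467356e-05
tcp gauge mm (x from mouth, y) (np.float64(-15.0), np.float64(44.5)) Fg -1.1843119226235705 1.1689905634503854
side cap (np.float64(-18.1), np.float64(46.3)) 53
to (-10, 45) [ 0.0083 -0.0008 -0.0001]
```

Call:
{"api": "move_arm", "payload": {
  "series": [
    {"x":0.004,"y":0,"z":0,"rx":0,"ry":0,"rz":0,"gripper":-1},
    {"x":0.003,"y":0,"z":0,"rx":0,"ry":0,"rz":0,"gripper":-1}
  ]
}}

```text
time: 17.92
eef_pos: [0.5981, -0.1605, 0.0137]
eef_rot: [-0.0, 0.999, -0.044, -0.0]
wrist_force: [-1.0, -0.3, -0.6]
opening: -0.0002
finger_force: 0.9
```

Call:
{"api": "move_arm", "payload": {
  "series": [
    {"x":0.003,"y":0,"z":0,"rx":0,"ry":0,"rz":0,"gripper":-1}
  ]
}}

```text
time: 18.0
eef_pos: [0.6, -0.1607, 0.0137]
eef_rot: [0.0, 0.999, -0.043, -0.0]
wrist_force: [-2.2, 0.8, -0.3]
opening: -0.0
finger_force: 1.0
```

Call:
{"api": "move_arm", "payload": {
  "series": [
    {"x":0.003,"y":0,"z":0,"rx":0,"ry":0,"rz":0,"gripper":-1}
  ]
}}

```text
time: 18.08
eef_pos: [0.6014, -0.1608, 0.0135]
eef_rot: [-0.0, 0.999, -0.043, -0.001]
wrist_force: [-6.7, 0.9, 2.3]
opening: -0.0001
finger_force: 3.4
```

```bash
python3 -c "
from g import *
gs((-5,45),('side','top'))"
```

```text
t 18.08 pos [ 0.6014 -0.1608  0.0135] F [-6.7422  0.8783  2.2862] yaw -4.981092312311997 tilt -0.9999992626178577 clamp xy -0.25893289268931946 -0.2378283744757796 q [-0.4515  0.5501  1.6034 -0.0003  0.9893  1.2064] open -6.641186177385345e-05
tcp gauge mm (x from mouth, y) (np.float64(-7.8), np.float64(44.5)) Fg -6.792994095018005 0.28845257848038713
side cap (np.float64(-12.5), np.float64(47.0)) 50
to (-5, 45) [ 0.0047 -0.0009 -0.0003]
```

Call:
{"api": "move_arm", "payload": {
  "series": [
    {"x":0.002,"y":0,"z":0,"rx":0,"ry":0,"rz":0,"gripper":-1}
  ]
}}

```text
time: 18.27
eef_pos: [0.6017, -0.1607, 0.0134]
eef_rot: [-0.0, 0.999, -0.043, -0.001]
wrist_force: [-9.4, 0.2, 4.7]
opening: 0.0001
finger_force: 5.1
```

Call:
{"api": "move_arm", "payload": {
  "series": [
    {"x":-0.008,"y":0,"z":0,"rx":0,"ry":0,"rz":0,"gripper":-1},
    {"x":-0.012,"y":0,"z":0,"rx":0,"ry":0,"rz":0,"gripper":-1},
    {"x":-0.012,"y":0,"z":0,"rx":0,"ry":0,"rz":0,"gripper":-1},
    {"x":-0.012,"y":0,"z":0,"rx":0,"ry":0,"rz":0,"gripper":-1},
    {"x":-0.012,"y":0,"z":0,"rx":0,"ry":0,"rz":0,"gripper":-1},
    {"x":-0.004,"y":0.015,"z":0,"rx":0,"ry":0,"rz":0,"gripper":-1},
    {"x":0,"y":0.02,"z":0,"rx":0,"ry":0,"rz":0,"gripper":-1},
    {"x":0,"y":0.02,"z":0,"rx":0,"ry":0,"rz":0,"gripper":-1}
  ]
}}

```text
time: 18.93
eef_pos: [0.5637, -0.1915, 0.0136]
eef_rot: [-0.0, 0.999, -0.043, -0.0]
wrist_force: [0.3, 2.0, -0.3]
opening: -0.0002
finger_force: 0.7
```

Call:
{"api": "move_arm", "payload": {
  "series": [
    {"x":0,"y":0.02,"z":0,"rx":0,"ry":0,"rz":0,"gripper":-1},
    {"x":0,"y":0.02,"z":0,"rx":0,"ry":0,"rz":0,"gripper":-1},
    {"x":0,"y":0.012,"z":0,"rx":0,"ry":0,"rz":0,"gripper":-1},
    {"x":0,"y":0.008,"z":0,"rx":0,"ry":0,"rz":0,"gripper":-1},
    {"x":0,"y":0,"z":0,"rx":0,"ry":0,"rz":0,"gripper":-1}
  ]
}}

```text
time: 19.35
eef_pos: [0.561, -0.2282, 0.0137]
eef_rot: [0.0, 0.999, -0.044, 0.0]
wrist_force: [-0.3, -0.5, 0.2]
opening: 0.0002
finger_force: 0.0
```

```bash
python3 -c "
from g import *
gs((-12,-24),('side','top'))"
```

```text
t 19.35 pos [ 0.561  -0.2282  0.0137] F [-0.3285 -0.4825  0.2219] yaw -5.064665899465574 tilt -0.9999997858989219 clamp xy -0.3334873209989674 -0.2129068716363887 q [-0.5819  0.5198  1.6512 -0.0004  0.9701  1.0775] open 0.00020373431982586293
tcp gauge mm (x from mouth, y) (np.float64(-42.1), np.float64(-26.2)) Fg -0.28530953928138275 -0.5092023737999815
side cap (np.float64(-41.1), np.float64(-22.4)) 45
top cap (np.float64(-42.5), np.float64(-24.0)) 19
to (-12, -24) [ 0.0502 -0.0038 -0.    ]
```

Slot 2 lodged too (9 N, centre about 12.5 mm before the mouth). Next is slot 3.

Call:
{"api": "move_arm", "payload": {
  "series": [
    {"x":0.008,"y":0,"z":0,"rx":0,"ry":0,"rz":0,"gripper":-1},
    {"x":0.01,"y":0,"z":0,"rx":0,"ry":0,"rz":0,"gripper":-1},
    {"x":0.01,"y":0,"z":0,"rx":0,"ry":0,"rz":0,"gripper":-1},
    {"x":0.01,"y":0,"z":0,"rx":0,"ry":0,"rz":0,"gripper":-1},
    {"x":0.007,"y":0,"z":0,"rx":0,"ry":0,"rz":0,"gripper":-1},
    {"x":0.005,"y":0,"z":0,"rx":0,"ry":0,"rz":0,"gripper":-1}
  ]
}}

```text
time: 19.95
eef_pos: [0.5917, -0.2289, 0.0135]
eef_rot: [0.0, 0.999, -0.043, 0.0]
wrist_force: [-1.3, 0.3, -2.2]
opening: -0.0001
finger_force: 1.1
```

Call:
{"api": "move_arm", "payload": {
  "series": [
    {"x":0.004,"y":0,"z":0,"rx":0,"ry":0,"rz":0,"gripper":-1},
    {"x":0.003,"y":0,"z":0,"rx":0,"ry":0,"rz":0,"gripper":-1}
  ]
}}

```text
time: 20.12
eef_pos: [0.5953, -0.2294, 0.0136]
eef_rot: [-0.0, 0.999, -0.043, -0.0]
wrist_force: [-2.2, 0.3, 0.0]
opening: -0.0004
finger_force: 1.1
```

```bash
python3 -c "
from g import *
gs((-1,-24),('side','top'))"
```

```text
t 20.12 pos [ 0.5953 -0.2294  0.0136] F [-2.1759  0.3392  0.0141] yaw -4.9667138584237565 tilt -0.9999999621716609 clamp xy -0.32726997873151636 -0.24667576335004093 q [-0.5535  0.5766  1.5607 -0.      1.0045  1.104 ] open -0.0003681120635528262
tcp gauge mm (x from mouth, y) (np.float64(-7.8), np.float64(-24.4)) Fg -2.197196955395014 0.14862115693909167
side cap (np.float64(-11.3), np.float64(-23.3)) 46
top cap (np.float64(-12.1), np.float64(-24.5)) 16
to (-1, -24) [ 0.0114 -0.0007 -0.0002]
```

Call:
{"api": "move_arm", "payload": {
  "series": [
    {"x":0.004,"y":0,"z":0,"rx":0,"ry":0,"rz":0,"gripper":-1},
    {"x":0.003,"y":0,"z":0,"rx":0,"ry":0,"rz":0,"gripper":-1}
  ]
}}

```text
time: 20.38
eef_pos: [0.5993, -0.2299, 0.0137]
eef_rot: [-0.0, 0.999, -0.044, -0.0]
wrist_force: [-1.3, -0.0, -0.6]
opening: -0.0001
finger_force: 0.9
```

Call:
{"api": "move_arm", "payload": {
  "series": [
    {"x":0.003,"y":0,"z":0,"rx":0,"ry":0,"rz":0,"gripper":-1}
  ]
}}

```text
time: 20.47
eef_pos: [0.6011, -0.2301, 0.0137]
eef_rot: [-0.0, 0.999, -0.044, -0.0]
wrist_force: [-1.5, 0.3, 0.1]
opening: -0.0
finger_force: 1.1
```

Call:
{"api": "move_arm", "payload": {
  "series": [
    {"x":0.003,"y":0,"z":0,"rx":0,"ry":0,"rz":0,"gripper":-1}
  ]
}}

```text
time: 20.55
eef_pos: [0.6025, -0.23, 0.0135]
eef_rot: [-0.0, 0.999, -0.043, -0.001]
wrist_force: [-6.1, 0.6, 2.6]
opening: 0.0001
finger_force: 3.1
```

```bash
python3 -c "
from g import *
gs((-1,-24),('side','top'))"
```

```text
t 20.55 pos [ 0.6025 -0.23    0.0135] F [-6.0649  0.609   2.561 ] yaw -4.984728627148957 tilt -0.9999989551913755 clamp xy -0.32631420392993743 -0.25374500550149603 q [-0.5483  0.5894  1.5402 -0.0002  1.0134  1.1096] open 6.282866665514301e-05
tcp gauge mm (x from mouth, y) (np.float64(-0.7), np.float64(-24.4)) Fg -6.094872438432428 0.07912067837488253
side cap (np.float64(-5.1), np.float64(-21.9)) 48
top cap (np.float64(-6.0), np.float64(-24.7)) 19
to (-1, -24) [-0.0005 -0.0007 -0.0003]
```

Call:
{"api": "move_arm", "payload": {
  "series": [
    {"x":0.002,"y":0,"z":0,"rx":0,"ry":0,"rz":0,"gripper":-1}
  ]
}}

```text
time: 20.73
eef_pos: [0.6029, -0.23, 0.0134]
eef_rot: [-0.0, 0.999, -0.043, -0.001]
wrist_force: [-10.0, 2.0, 4.7]
opening: -0.0003
finger_force: 5.2
```

Call:
{"api": "move_arm", "payload": {
  "series": [
    {"x":-0.009,"y":0,"z":0,"rx":0,"ry":0,"rz":0,"gripper":-1},
    {"x":-0.013,"y":0,"z":0,"rx":0,"ry":0,"rz":0,"gripper":-1},
    {"x":-0.013,"y":0,"z":0,"rx":0,"ry":0,"rz":0,"gripper":-1},
    {"x":-0.013,"y":0,"z":0,"rx":0,"ry":0,"rz":0,"gripper":-1},
    {"x":-0.013,"y":0,"z":0,"rx":0,"ry":0,"rz":0,"gripper":-1},
    {"x":-0.012,"y":0,"z":0,"rx":0,"ry":0,"rz":0,"gripper":-1},
    {"x":0,"y":0.015,"z":0,"rx":0,"ry":0,"rz":0,"gripper":-1},
    {"x":0,"y":0.02,"z":0,"rx":0,"ry":0,"rz":0,"gripper":-1}
  ]
}}

```text
time: 21.4
eef_pos: [0.5578, -0.2468, 0.0135]
eef_rot: [-0.001, 0.999, -0.043, -0.001]
wrist_force: [-0.8, 1.8, -0.4]
opening: 0.0003
finger_force: 0.7
```

Call:
{"api": "move_arm", "payload": {
  "series": [
    {"x":0,"y":0.02,"z":0,"rx":0,"ry":0,"rz":0,"gripper":-1},
    {"x":0,"y":0.02,"z":0,"rx":0,"ry":0,"rz":0,"gripper":-1},
    {"x":0,"y":0.02,"z":0,"rx":0,"ry":0,"rz":0,"gripper":-1},
    {"x":0,"y":0.015,"z":0,"rx":0,"ry":0,"rz":0,"gripper":-1},
    {"x":0,"y":0.01,"z":0,"rx":0,"ry":0,"rz":0,"gripper":-1},
    {"x":0,"y":0.007,"z":0,"rx":0,"ry":0,"rz":0,"gripper":-1},
    {"x":0,"y":0,"z":0,"rx":0,"ry":0,"rz":0,"gripper":-1}
  ]
}}

```text
time: 21.98
eef_pos: [0.5538, -0.3036, 0.0137]
eef_rot: [0.0, 0.999, -0.044, 0.0]
wrist_force: [0.5, -0.5, -0.6]
opening: -0.0
finger_force: 0.0
```

```bash
python3 -c "
from g import *
gs((-12,-99),('side','top'))"
```

```text
t 21.98 pos [ 0.5538 -0.3036  0.0137] F [ 0.4852 -0.455  -0.5716] yaw -5.032467157105746 tilt -0.9999997837386466 clamp xy -0.4087014122767539 -0.22204022666998283 q [-0.689   0.5647  1.5795 -0.0003  0.9968  0.9698] open -1.174034339542492e-05
tcp gauge mm (x from mouth, y) (np.float64(-42.8), np.float64(-102.0)) Fg 0.5229430296510904 -0.4110416573406111
side cap (np.float64(-42.4), np.float64(-97.7)) 42
top cap (np.float64(-42.7), np.float64(-99.1)) 38
to (-12, -99) [ 0.0513 -0.005   0.    ]
```

Call:
{"api": "move_arm", "payload": {
  "series": [
    {"x":0.008,"y":-0.002,"z":0,"rx":0,"ry":0,"rz":0,"gripper":-1},
    {"x":0.01,"y":0,"z":0,"rx":0,"ry":0,"rz":0,"gripper":-1},
    {"x":0.01,"y":0,"z":0,"rx":0,"ry":0,"rz":0,"gripper":-1},
    {"x":0.01,"y":0,"z":0,"rx":0,"ry":0,"rz":0,"gripper":-1},
    {"x":0.01,"y":0,"z":0,"rx":0,"ry":0,"rz":0,"gripper":-1},
    {"x":0.006,"y":0,"z":0,"rx":0,"ry":0,"rz":0,"gripper":-1}
  ]
}}

```text
time: 22.58
eef_pos: [0.5873, -0.3039, 0.0137]
eef_rot: [0.0, 0.999, -0.043, 0.0]
wrist_force: [-1.2, 0.5, -0.3]
opening: -0.0002
finger_force: 1.1
```

Call:
{"api": "move_arm", "payload": {
  "series": [
    {"x":0.005,"y":0,"z":0,"rx":0,"ry":0,"rz":0,"gripper":-1},
    {"x":0.004,"y":0,"z":0,"rx":0,"ry":0,"rz":0,"gripper":-1}
  ]
}}

```text
time: 22.75
eef_pos: [0.5919, -0.3044, 0.0136]
eef_rot: [-0.0, 0.999, -0.043, -0.0]
wrist_force: [-1.8, -0.3, -0.0]
opening: -0.0002
finger_force: 1.3
```

Call:
{"api": "move_arm", "payload": {
  "series": [
    {"x":0.004,"y":0,"z":0,"rx":0,"ry":0,"rz":0,"gripper":-1},
    {"x":0.003,"y":0,"z":0,"rx":0,"ry":0,"rz":0,"gripper":-1}
  ]
}}

```text
time: 22.92
eef_pos: [0.5959, -0.3048, 0.0136]
eef_rot: [-0.0, 0.999, -0.043, -0.0]
wrist_force: [-1.8, 0.5, 0.3]
opening: 0.0002
finger_force: 1.2
```

```bash
python3 -c "
from g import *
gs((20,-99),('side','top'))"
```

```text
t 22.92 pos [ 0.5959 -0.3048  0.0136] F [-1.8204  0.4531  0.3278] yaw -4.982259770423619 tilt -0.9999999859056857 clamp xy -0.40083106772161087 -0.26342384096590876 q [-0.6498  0.6318  1.4706 -0.      1.0394  1.008 ] open 0.00020558322260262534
tcp gauge mm (x from mouth, y) (np.float64(-0.7), np.float64(-99.5)) Fg -1.8529583548667306 0.29301783002750437
side cap (np.float64(-4.1), np.float64(-97.2)) 42
top cap (np.float64(-4.2), np.float64(-99.2)) 38
to (20, -99) [ 0.0345 -0.0009 -0.0001]
```

Still only sliding friction, so it is entering. I continue towards home.

Call:
{"api": "move_arm", "payload": {
  "series": [
    {"x":0.004,"y":0,"z":0,"rx":0,"ry":0,"rz":0,"gripper":-1},
    {"x":0.003,"y":0,"z":0,"rx":0,"ry":0,"rz":0,"gripper":-1}
  ]
}}

```text
time: 23.18
eef_pos: [0.6, -0.3053, 0.0137]
eef_rot: [-0.0, 0.999, -0.044, -0.0]
wrist_force: [-1.9, 1.1, -0.4]
opening: 0.0
finger_force: 1.0
```

Call:
{"api": "move_arm", "payload": {
  "series": [
    {"x":0.004,"y":0,"z":0,"rx":0,"ry":0,"rz":0,"gripper":-1},
    {"x":0.003,"y":0,"z":0,"rx":0,"ry":0,"rz":0,"gripper":-1}
  ]
}}

```text
time: 23.35
eef_pos: [0.6044, -0.3056, 0.0137]
eef_rot: [0.0, 0.999, -0.043, 0.0]
wrist_force: [-1.0, -0.6, 0.1]
opening: 0.0003
finger_force: 1.1
```

```bash
python3 -c "
from g import *
gs((23,-99),('side','top'))"
```

```text
t 23.35 pos [ 0.6044 -0.3056  0.0137] F [-0.9811 -0.6156  0.0604] yaw -4.9822630423145835 tilt -0.9999999994350584 clamp xy -0.3997837338329617 -0.2718401089341522 q [-0.643   0.6457  1.4475  0.      1.0484  1.0147] open 0.00033493255469097883
tcp gauge mm (x from mouth, y) (np.float64(7.8), np.float64(-99.6)) Fg -0.9238423669937693 -0.6985919552893121
side cap (np.float64(2.8), np.float64(-97.7)) 43
top cap (np.float64(3.9), np.float64(-99.5)) 40
to (23, -99) [ 0.0254 -0.001  -0.    ]
```

It is in (centre past the mouth). Now home, gently.

Call:
{"api": "move_arm", "payload": {
  "series": [
    {"x":0.005,"y":0,"z":0,"rx":0,"ry":0,"rz":0,"gripper":-1},
    {"x":0.005,"y":0,"z":0,"rx":0,"ry":0,"rz":0,"gripper":-1},
    {"x":0.005,"y":0,"z":0,"rx":0,"ry":0,"rz":0,"gripper":-1},
    {"x":0.003,"y":0,"z":0,"rx":0,"ry":0,"rz":0,"gripper":-1}
  ]
}}

```text
time: 23.78
eef_pos: [0.6154, -0.3065, 0.0137]
eef_rot: [0.0, 0.999, -0.043, 0.0]
wrist_force: [-1.1, -0.2, -0.4]
opening: 0.0002
finger_force: 1.1
```

Call:
{"api": "move_arm", "payload": {
  "series": [
    {"x":0.003,"y":0,"z":0,"rx":0,"ry":0,"rz":0,"gripper":-1}
  ]
}}

```text
time: 23.87
eef_pos: [0.617, -0.3067, 0.0137]
eef_rot: [-0.0, 0.999, -0.043, -0.0]
wrist_force: [-1.6, 1.1, 0.3]
opening: -0.0003
finger_force: 1.2
```

Call:
{"api": "move_arm", "payload": {
  "series": [
    {"x":0.002,"y":0,"z":0,"rx":0,"ry":0,"rz":0,"gripper":-1}
  ]
}}

```text
time: 23.95
eef_pos: [0.6182, -0.3068, 0.0137]
eef_rot: [0.0, 0.999, -0.043, 0.0]
wrist_force: [-1.0, 0.7, -0.4]
opening: 0.0003
finger_force: 1.1
```

```bash
python3 -c "
from g import *
gs((23,-99),('side','top'))"
```

```text
t 23.95 pos [ 0.6182 -0.3068  0.0137] F [-0.9948  0.7128 -0.3598] yaw -4.973908110017168 tilt -0.9999999990785313 clamp xy -0.3979441499161941 -0.2855729063289301 q [-0.6322  0.6689  1.409  -0.      1.0636  1.0254] open 0.0002905728255023467
tcp gauge mm (x from mouth, y) (np.float64(21.6), np.float64(-99.5)) Fg -1.052989355852825 0.6236048451261644
side cap (np.float64(18.1), np.float64(-97.5)) 40
top cap (np.float64(17.7), np.float64(-99.2)) 45
to (23, -99) [ 0.0023 -0.0009 -0.    ]
```

Call:
{"api": "move_arm", "payload": {
  "series": [
    {"x":0.002,"y":0,"z":0,"rx":0,"ry":0,"rz":0,"gripper":-1},
    {"x":0.001,"y":0,"z":0,"rx":0,"ry":0,"rz":0,"gripper":-1}
  ]
}}

```text
time: 24.22
eef_pos: [0.6197, -0.3069, 0.0137]
eef_rot: [-0.0, 0.999, -0.043, -0.0]
wrist_force: [-2.3, 0.9, 0.4]
opening: -0.0002
finger_force: 1.1
```

Call:
{"api": "move_arm", "payload": {
  "series": [
    {"x":0.002,"y":0,"z":0,"rx":0,"ry":0,"rz":0,"gripper":-1}
  ]
}}

```text
time: 24.3
eef_pos: [0.6204, -0.307, 0.0136]
eef_rot: [-0.0, 0.999, -0.043, -0.001]
wrist_force: [-7.0, 0.2, 1.9]
opening: -0.0001
finger_force: 3.3
```

```bash
python3 -c "
from g import *
gs((23,-99),('side','top'))"
```

```text
t 24.3 pos [ 0.6204 -0.307   0.0136] F [-6.9815  0.1971  1.8503] yaw -4.97992285412942 tilt -0.9999992405711904 clamp xy -0.3976586866721773 -0.2877993271452928 q [-0.6303  0.6735  1.4015 -0.0005  1.0677  1.0276] open -8.939612048674482e-05
tcp gauge mm (x from mouth, y) (np.float64(23.9), np.float64(-99.5)) Fg -6.972153397970263 -0.41091911130299236
side cap (np.float64(19.7), np.float64(-97.7)) 42
top cap (np.float64(19.5), np.float64(-99.5)) 43
to (23, -99) [-0.0014 -0.0009 -0.0002]
```

Back wall reached. One more light press, then relax to the middle of the cup and lift straight out.

Call:
{"api": "move_arm", "payload": {
  "series": [
    {"x":0.002,"y":0,"z":0,"rx":0,"ry":0,"rz":0,"gripper":-1},
    {"x":0,"y":0,"z":0,"rx":0,"ry":0,"rz":0,"gripper":-1}
  ]
}}

```text
time: 24.57
eef_pos: [0.6205, -0.307, 0.0134]
eef_rot: [-0.0, 0.999, -0.043, -0.002]
wrist_force: [-8.2, -0.7, 4.3]
opening: -0.0002
finger_force: 4.7
```

Call:
{"api": "move_arm", "payload": {
  "series": [
    {"x":-0.003,"y":0,"z":0,"rx":0,"ry":0,"rz":0,"gripper":-1},
    {"x":-0.003,"y":0,"z":0,"rx":0,"ry":0,"rz":0,"gripper":-1},
    {"x":-0.002,"y":0,"z":0,"rx":0,"ry":0,"rz":0,"gripper":-1},
    {"x":0,"y":0,"z":0,"rx":0,"ry":0,"rz":0,"gripper":-1}
  ]
}}

```text
time: 24.9
eef_pos: [0.6177, -0.3068, 0.0139]
eef_rot: [0.0, 0.999, -0.043, 0.001]
wrist_force: [-0.1, 0.4, 0.3]
opening: 0.0001
finger_force: 0.0
```

```bash
python3 -c "
from g import *
gs((19,-99),('side','top'))"
```

```text
t 24.9 pos [ 0.6177 -0.3068  0.0139] F [-0.1337  0.4027  0.3483] yaw -4.986190060327382 tilt -0.9999992978500699 clamp xy -0.39811253120743534 -0.28509708808600115 q [-0.6329  0.6671  1.4114  0.0003  1.062   1.0248] open 6.283815544616069e-05
tcp gauge mm (x from mouth, y) (np.float64(21.1), np.float64(-99.6)) Fg -0.1681857896059481 0.38959129387217273
side cap (np.float64(19.8), np.float64(-99.0)) 41
top cap (np.float64(19.5), np.float64(-99.5)) 36
to (19, -99) [-0.0035 -0.0011  0.0004]
```

Free of contact. I lift out and move clear.

Call:
{"api": "move_arm", "payload": {
  "series": [
    {"x":0,"y":0,"z":-0.006,"rx":0,"ry":0,"rz":0,"gripper":-1},
    {"x":0,"y":0,"z":-0.01,"rx":0,"ry":0,"rz":0,"gripper":-1},
    {"x":0,"y":0,"z":-0.02,"rx":0,"ry":0,"rz":0,"gripper":-1},
    {"x":0,"y":0,"z":-0.03,"rx":0,"ry":0,"rz":0,"gripper":-1},
    {"x":0,"y":0,"z":-0.04,"rx":0,"ry":0,"rz":0,"gripper":-1},
    {"x":0,"y":0,"z":-0.04,"rx":0,"ry":0,"rz":0,"gripper":-1},
    {"x":0,"y":0,"z":-0.04,"rx":0,"ry":0,"rz":0,"gripper":-1},
    {"x":0,"y":0,"z":-0.04,"rx":0,"ry":0,"rz":0,"gripper":-1}
  ]
}}

```text
time: 25.67
eef_pos: [0.6176, -0.3068, 0.152]
eef_rot: [0.0, 0.999, -0.043, 0.001]
wrist_force: [0.3, -0.3, 0.0]
opening: -0.0001
finger_force: 0.0
```

Call:
{"api": "move_arm", "payload": {
  "series": [
    {"x":-0.04,"y":0.03,"z":0,"rx":0,"ry":0,"rz":0,"gripper":-1},
    {"x":-0.05,"y":0.04,"z":0,"rx":0,"ry":0,"rz":0,"gripper":-1},
    {"x":-0.05,"y":0.04,"z":0,"rx":0,"ry":0,"rz":0,"gripper":-1},
    {"x":-0.05,"y":0.04,"z":0,"rx":0,"ry":0,"rz":0,"gripper":-1},
    {"x":-0.05,"y":0.04,"z":0,"rx":0,"ry":0,"rz":0,"gripper":-1},
    {"x":-0.05,"y":0.04,"z":0,"rx":0,"ry":0,"rz":0,"gripper":-1},
    {"x":0,"y":0,"z":0,"rx":0,"ry":0,"rz":0,"gripper":-1}
  ]
}}

```text
time: 26.25
eef_pos: [0.4272, -0.4334, 0.1509]
eef_rot: [0.002, 0.999, -0.046, -0.0]
wrist_force: [0.6, -0.4, -0.4]
opening: 0.0003
finger_force: 0.0
```

Run:
```python
from g import *
f=lambda p:((p-G)@gx*1000+50,(p-G)@gy*1000)
st()
X=G+gx*-.031+gy*-.099
for c in("top","side"):
    r=rim(X,c);print(c,r and f(r[0]),r and r[1])
p,d=imaging.grab_frame("top");s=imaging.grab_frame("side")[0]
cv2.imwrite("pics/end.png",np.vstack([p[100:320,180:520],s[130:350,180:520]])[...,::-1])
```

```text
t 26.25 pos [ 0.4272 -0.4334  0.1509] F [ 0.5785 -0.4157 -0.3877] yaw -5.2829802069587934 tilt -0.9999946978465167 clamp xy -0.5626091382300419 -0.1262186224240018 q [-0.9861  0.3328  1.5903 -0.0028  1.2166  0.6779] open 0.0002794876454569431
top (np.float64(17.61306374222621), np.float64(-98.92209978796886)) 95
side (np.float64(18.06253011573741), np.float64(-96.18671657773967)) 42
```

View pics/end.png

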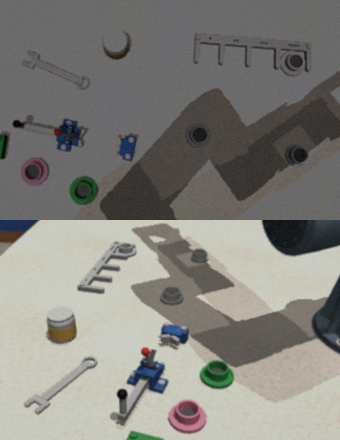

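Top half: the cap sits in slot 4 at (293,62) and everything else is where it was. Lever is over (58,133), the bar back. I check that it is really home with averaged frames.

Run:
```python
from g import *
f=lambda p:((p-G)@gx*1000+50,(p-G)@gy*1000)
Ps=[];Ds=[]
for _ in range(8):
    p,d=imaging.grab_frame("top");Ps.append(p);Ds.append(d)
d=np.median(Ds,0);p=np.mean(Ps,0).astype(np.uint8);P=cloud("top",d);Z=P[...,2]
c=G+gx*-.032+gy*-.099
fl=(np.linalg.norm(P[...,:2]-c,axis=-1)<.045)&(Z>.004)&(Z<.0105)
def fit(lo,hi,rad,c):
    for _ in range(6):
        r=np.linalg.norm(P[...,:2]-c,axis=-1);m=(Z>lo)&(Z<hi)&(r<.026);q=P[m][:,:2]
        c=least_squares(lambda a:np.linalg.norm(q-a,axis=1)-rad,c,loss="soft_l1",f_scale=.001).x
    return f(c),len(q)
print("rim",fit(.021,.0285,.0195,c))
q=P[fl&(np.linalg.norm(P[...,:2]-c,axis=-1)<.016)][:,:2];print("floor centroid",f(q.mean(0)),len(q))
q=P[fl&(np.linalg.norm(P[...,:2]-c,axis=-1)>.022)];r=(q[:,:2]-G)@gx*1000+50;print("flange x range pct",np.percentile(r,[1,50,99]))
u,v=pix("top",[*c,.02]).astype(int);print(u,v)
cv2.imwrite("pics/gap.png",cv2.resize(cv2.convertScaleAbs(p[v-28:v+28,u-37:u+37],alpha=1.7),(790,598),interpolation=2)[...,::-1])
```

```text
rim ((np.float64(17.679898830567346), np.float64(-99.26640429654879)), 97)
floor centroid (np.float64(20.373993376591365), np.float64(-103.0350278069262)) 80
flange x range pct [-12.6473  12.6225  49.6912]
474 161
```

View pics/gap.png

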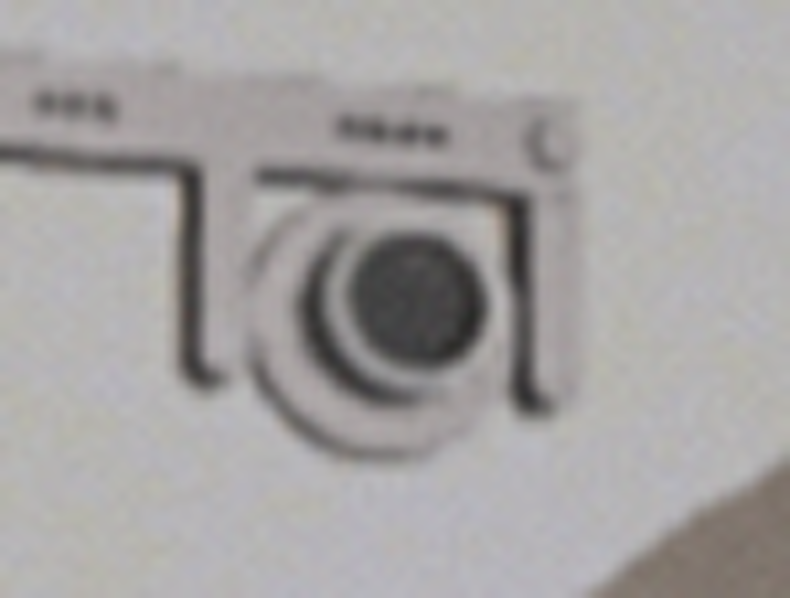

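The crop shows the flange touching the back wall under the four dots (390,190) with even play on both sides, so the cap is home. I hand it in.

```bash
python3 -c "
from bench import job_done
print(job_done())"
```

```text
the job is handed in; nothing more can be done
None
```

The cap is fully home in slot 4, after lodging lightly (about 10 N at most) on slots 1, 2 and 3. The lever is thrown over and the bar slid right back, nothing else looks moved in the last pictures, and the job is handed in.

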